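# Load a board carrier into a low test station

## Robot

A 6-joint arm with a two-finger parallel gripper is mounted at the origin on a cart in front of the work surface, level with it; the furniture and walls round the work are solid. World frame = base frame: x ahead of the robot, y to its left, z up, the work surface at z = 0. Lengths are in mm, angles in degrees, forces in N, time in s.
With the tool pointing down it reaches from about 300 to 850 mm from the base axis. Payload 4.2 kg.
Tool frame: the origin (TCP) lies on the centre line of the jaws, within the pads' length; the fingertips stand 14 mm ahead of it and the grasp point (between the pads) lies 5 mm behind it; x points along the fingers, y is the direction in which the jaws open and shut, and the axes are right-handed (so a half turn about x gives the same grasp; the last joint's range is limited). The gripper opens to 91 mm and grips with 3 to 60 N. Pads are 32 mm wide; open, the fingers measure 118 mm over their backs; the gripper's body (76 mm by 178 mm) begins 60 mm behind the grasp point.
Start: joints at [-66.864, 18.312, 89.639, -0, 72.044, -1.146], TCP at [236.46, -524.145, 227.976] pointing down, gripper open.
Joint ranges: [-177.97, 177.97], [-48.28, 115.42], [12.27, 149.76], [-77.06, 257.06], [2.81, 150.46], [-146.56, 146.56]. Speed limits (degrees/s): [147.25, 147.25, 180, 180, 180, 180].

## Interface

Orientations are given as [roll, pitch, yaw] about the fixed x, y, z axes, in that order (R = Rz(yaw) Ry(pitch) Rx(roll)).
In Python, from workcell import readout, optics, env gives the robot as it stands.
- The arm moves only by the shell command python3 -m creep 'ROWS' [OPENING] [FORCE]. ROWS is JSON, a list of rows, each an object with "translation": the shift along the world's x, y, z in cm, a list of three; "delta_rot": the turn, a rotation vector about the world's x, y, z in rad, a list of three. In form: [{"translation": [dx, dy, dz], "delta_rot": [rx, ry, rz]}, ...]. A call has 1 to 5 rows; each row shifts and turns the commanded pose from where the row before left it; what a row does not reach is not made up. A row lasts 1/12 s, in which the tool goes at most 41.7 mm and 7.16 degrees, less where a joint would pass 70% of its speed; a pose out of reach is approached as far as the arm can. A call with a gripper value outside its range is refused whole. OPENING is the gripper's target within -1 to 1 (fully open at 1, half-way at 0, shut at -1), set as the call begins (- or left out, the last holds). The fingers move at their own pace and stop on an object; FORCE is the grip in N (left out, the last holds). Time passes only in rows, so rows that do not move let the fingers close. It gives the time, the measured TCP pose, the force and the opening at its end, in the units of the state.
- readout.state(): the state, without advancing time (a new reading comes with each control period).
- optics.grab_frame(name): name is "side" or "top"; returns (picture, depth): 480x640x3 uint8, red, green, blue; 480x640 float32, mm along the optical axis (not along the pixel's ray), 0 where there is no reading.
- optics.camera_params(name): a dict with "mtx" (3x3 intrinsics, pixels), "R" (3x3) and "t" (3): a world point X has camera coordinates R X + t. Camera axes: x right, y down, z forward; pixel columns grow to the right and rows downward; lengths in mm; the calibration is good to about 2 mm. A picture is of the moment at which its call begins. camera_params takes no time and is no camera call.
- env.job_done(): hands the job in, once; it reports no verdict.
The state is a dict: "time_s": time; "qpos": joint angles; "qvel": joint speeds; "effort": joint torques, N m; "ee_pos": TCP position; "ee_rot": TCP orientation; "force": force on the tool from outside, world axes, zero at the start; "torque": the same for the moment, N m; "gripper_width": finger opening in mm.
Only numpy, scipy, OpenCV 4.12 (cv2) and the standard library are available. Lean on these libraries where they do the work, as an engineer would, in place of code of your own. Each camera call takes 0.05 s, during which the arm holds its last target.

## Task

Load the circuit board on its black carrier into the test station: pick the carrier up by its finger grip, lay it flat between the station's guide rails with its nose towards the low hood, then slide it in under the hood against the sprung contacts until the station's plunger catches it, so that it stays in by itself when you let go. How deep it goes depends on how the station has been set, so go by feel and never force it: no hard push, jam or knock against the station. Leave the other things round it where they are.

Things in the scene. Friction and masses are not known exactly. Their poses are not given: they have to be found in the camera images.
- carrier: Board carrier: black plate 120 (its x) x 70 (y) x 8 mm, corners rounded 6 mm, about 0.2 kg, a green circuit board fixed on top from x = -14 to +32 mm (19 mm high in all there). Origin: centre of the underside; +x to the nose, z up. A steel strike lip 5 mm high crosses the nose (x = 44 to 57 mm), ramped in front, upright behind.
- grip (a point): Middle of the carrier's upright black finger grip at the tail: 26 mm long (carrier x = -60 to -34 mm), 16 mm wide (y), top 41 mm over the underside. The point is 26 mm over the underside, 47 mm behind the carrier's centre; pinch here across the width. The grip's rear face is flush with the plate's tail edge, good to push on with shut fingers.
- nose (a point): Middle of the carrier's nose edge (front end), at its underside, 60 mm ahead of its centre.
- station: Test station, fixed to the bench: dark base 276 x 108 x 10 mm. Origin: on the bench under the middle of the tunnel's mouth; +x into the tunnel, z up. From x = -151 to 0 mm an open channel, floor 10 mm over the bench, between aluminium rails 9 mm high and 76 mm apart (100 mm over their outsides) that narrow over the last 20 mm before the mouth. From x = 0 to 124 mm the hood.
- mouth (a point): Middle of the tunnel's mouth on the channel floor, 10 mm over the bench, where the light grey hood begins; axes as the station's. The tunnel inside is 72.4 mm wide and 22 mm high; hood top 37 mm over the bench; on it a carriage with clamp screws and a black plunger knob, up to 67 mm over the bench.
- hood (a point): Middle of the hood's top, 62 mm past the mouth. Inside, on a carriage set anywhere within 30 mm to suit the board (not measured), are sprung contacts and a spring plunger. Home: nose 58 to 88 mm past the mouth, as set. Let go short of home, the contacts push the carrier back; home, it stays. 1.2 mm past home are firm buffers; a push over about 22 N does damage.
- contacts (a joint): Travel of the sprung contacts in the tunnel, m: 0 = free, 0.0045 = carrier latched home, 0.006 = at the buffers. Pushing in: 1 to 2 N of friction; from 18 to 10 mm before home the plunger climbs the lip (2 to 4 N in all); over the last 5 mm the contacts push back (4 rising to about 8 N in all); then the plunger drops, and 1.2 mm on the buffers (12 N/mm) are met. A push of 11 to 15 N is surely home.
- tape_1: Roll of black tape lying on the bench, 62 mm across, 19 mm high; bystander.
- side_cutters: Side cutters with red handles lying on the bench, 132 mm long; bystander.
- tin_tip: Small round tin with a grey lid standing on the bench, 36 mm across, 18 mm high; bystander.

How it is judged:
By the outcome, as a careful person would: the job done as asked, in the order asked, and still so for the second after the job is handed in, with the robot touching nothing.
It also fails if it takes over 51 s, if anything falls off the work surface, if the arm or the gripper's body presses on something with over 40 N, if the wrist force passes 120 N, or if a joint passes its speed limit or range.

## Working session

There is one attempt and no reset: what is moved stays moved. The work goes in short steps, Python scripts to look and compute and a shell command to move; the robot and the scene stay as the last step left them, time stands still between calls to the robot, and variables do not carry over. Pictures are saved under pics/ and viewed, and the job is handed in when it is done.

```bash
mkdir -p pics; ls; python3 - <<'E'
from workcell import readout, optics
import cv2,numpy as np
print(readout.state())
for n in("side","top"):
    p,d=optics.grab_frame(n); cv2.imwrite(f"pics/{n}0.png",p[:,:,::-1]); np.savez(f"pics/{n}0.npz",p=p,d=d)
    c=optics.camera_params(n); print(n,c)
E
```

```text
pics
{'time_s': 0.0, 'qpos': array([-6.68640529e+01,  1.83497283e+01,  8.97076605e+01, -2.88068730e-03,
        7.20425405e+01, -1.14465296e+00]), 'qvel': array([-0.00841839,  0.0199337 ,  0.02724391,  0.02434313, -0.02024056,
        0.00078468]), 'effort': array([ 1.41969871e-03, -4.12458622e+01, -2.31973171e+01,  7.27877906e-02,
        4.56800626e-02, -1.73515655e-04]), 'ee_pos': array([ 236.24981653, -523.68910316,  227.13092885]), 'ee_rot': array([-89.57471715,  89.90003311, 114.70677344]), 'force': array([0.17711756, 0.62693426, 0.20315945]), 'torque': array([-0.02574259, -0.00837086, -0.01446757]), 'gripper_width': 90.84895712941629}
side {'mtx': array([[502.97379263,   0.        , 315.82946908],
       [  0.        , 502.97379263, 242.72886381],
       [  0.        ,   0.        ,   1.        ]]), 'R': array([[-0.92881282, -0.37005192, -0.01919164],
       [-0.23072114,  0.61807351, -0.75150043],
       [ 0.28995602, -0.69357531, -0.6594534 ]]), 't': array([472.05547636, 153.98781848, 850.10047456])}
top {'mtx': array([[441.2534926 ,   0.        , 326.02847496],
       [  0.        , 441.2534926 , 238.19298092],
       [  0.        ,   0.        ,   1.        ]]), 'R': array([[-2.05780179e-05, -9.99485747e-01, -3.20662050e-02],
       [-9.94118800e-01,  3.49305677e-03, -1.08238673e-01],
       [ 1.08295020e-01,  3.18753899e-02, -9.93607643e-01]]), 't': array([ 26.35030046, 517.92623286, 862.06142731])}
```

View pics/top0.png

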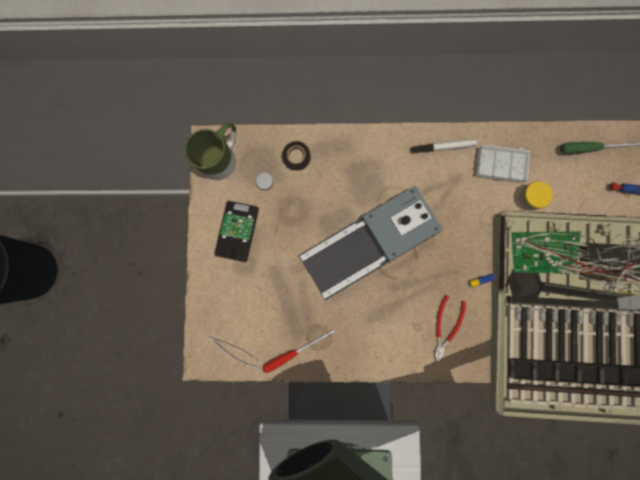

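View pics/side0.png

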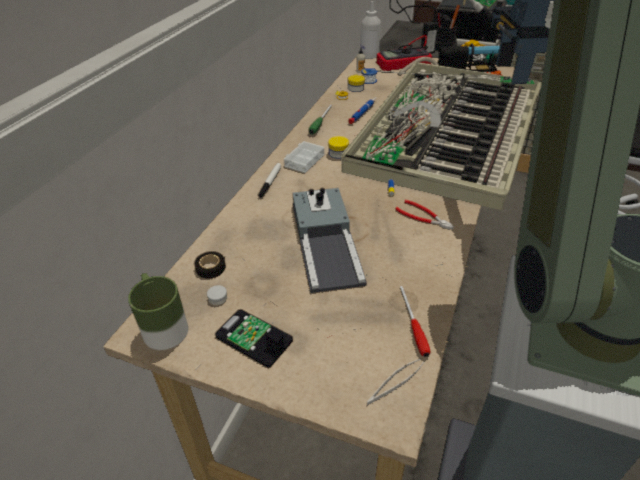

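```bash
cat > h.py <<'E'
import numpy as np,cv2
from workcell import optics
def ray(n,u,v,z):
    c=optics.camera_params(n);K,R,t=c['mtx'],c['R'],c['t']
    d=R.T@np.linalg.inv(K)@np.array([u,v,1.]);o=-R.T@t
    return o+d*(z-o[2])/d[2]
def proj(n,X):
    c=optics.camera_params(n);x=c['mtx']@(c['R']@np.asarray(X,float)+c['t']);return x[:2]/x[2]
def cloud(n,d):
    c=optics.camera_params(n);v,u=np.mgrid[:480,:640]
    P=np.stack([u*d,v*d,d],-1).reshape(-1,3)@np.linalg.inv(c['mtx']).T
    return ((P-c['t'])@c['R']).reshape(480,640,3)
E
python3 - <<'E'
import cv2,numpy as np
a=cv2.imread("pics/top0.png"); b=cv2.imread("pics/side0.png")
cv2.imwrite("pics/tz1.png",cv2.resize(a[180:310,200:450],None,fx=3.2,fy=3.2,interpolation=cv2.INTER_CUBIC))
cv2.imwrite("pics/sz1.png",cv2.resize(b[180:380,200:400],None,fx=3,fy=3,interpolation=cv2.INTER_CUBIC))
E
```

```text
(no output)
```

View pics/tz1.png

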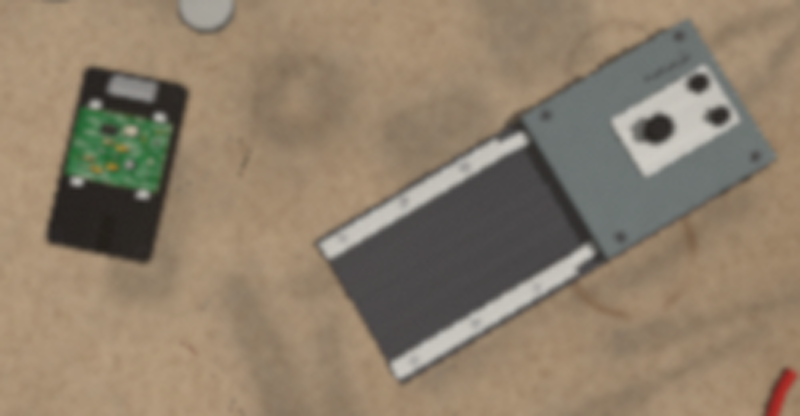

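View pics/sz1.png

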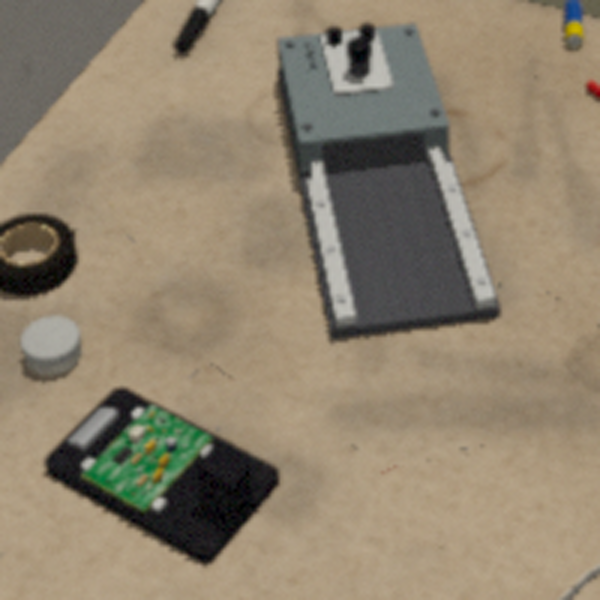

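```bash
python3 - <<'E'
import cv2,numpy as np
from h import *
c=optics.camera_params("top");print("cam",-c['R'].T@c['t'])
for n,(y0,y1,x0,x1) in (("top",(185,275,205,270)),("side",(300,375,205,305))):
    f=np.load(f"pics/{n}0.npz");p=f['p'];hsv=cv2.cvtColor(p,cv2.COLOR_RGB2HSV)
    g=((hsv[...,0]>45)&(hsv[...,0]<90)&(hsv[...,1]>90)).astype(np.uint8)
    dk=((p.max(2)<60)).astype(np.uint8)
    m=np.zeros_like(g);m[y0:y1,x0:x1]=1
    ng=g*m; dk=dk*m
    k=np.ones((9,9),np.uint8)
    for nm,mm in(("green",ng),("all",cv2.morphologyEx(dk|ng,cv2.MORPH_CLOSE,k))):
        cs,_=cv2.findContours(mm,cv2.RETR_EXTERNAL,cv2.CHAIN_APPROX_NONE)
        q=max(cs,key=cv2.contourArea); 
        if nm=="green": q=np.concatenate([x for x in cs if cv2.contourArea(x)>8])
        z=8. if nm=="all" else 12.
        W=np.array([ray(n,u,v,z)[:2] for u,v in q[:,0].astype(float)],np.float32)
        r=cv2.minAreaRect(W);print(n,nm,cv2.boundingRect(q),r,cv2.boxPoints(r).round(1).tolist())
f=np.load("pics/top0.npz");C=cloud("top",f['d'])
Z=C[...,2]
for u,v in((237,250),(234,256),(237,228),(225,255),(330,275),(400,235),(264,180),(310,215)):print(u,v,C[v,u].round(1))
sel=(Z[200:265,210:262]>25);vv,uu=np.nonzero(sel);print("grip pts",len(vv),C[200:265,210:262][sel].mean(0) if len(vv) else 0,uu.min()+210 if len(vv) else 0)
print(Z[232:264:2,216:258:2].round(0).astype(int))
E
```

```text
cam [421.52378819  -2.9509401  913.45542498]
top green (220, 214, 32, 25) ((545.6312255859375, 212.65260314941406), (61.93553161621094, 44.118431091308594), 80.72953796386719) [[518.9000244140625, 185.60000610351562], [562.4000244140625, 178.5], [572.4000244140625, 239.6999969482422], [528.7999877929688, 246.8000030517578]]
top all (216, 202, 42, 59) ((536.441650390625, 212.9476318359375), (66.82306671142578, 114.92279052734375), 78.31895446777344) [[473.3999938964844, 191.89999389648438], [585.9000244140625, 168.60000610351562], [599.5, 234.0], [486.8999938964844, 257.29998779296875]]
side green (228, 316, 43, 35) ((545.8360595703125, 213.0424041748047), (62.49386978149414, 46.6097526550293), 78.35749053955078) [[516.7000122070312, 187.10000610351562], [562.4000244140625, 177.6999969482422], [575.0, 238.89999389648438], [529.2999877929688, 248.3000030517578]]
side all (216, 310, 77, 58) ((535.3369750976562, 217.37692260742188), (71.80072784423828, 120.76502227783203), 78.25711059570312) [[468.8999938964844, 194.5], [587.0999755859375, 169.89999389648438], [601.7999877929688, 240.199
[... 683 characters left out ...]
 7  8  9  7  7  9  7 11  5 10  0 -2  1]
 [-4  7 11  7  7  9 10  8  9  6 11  7  5  7  7  6  7  9  2  2  1]
 [ 8  8  8  9  5 41 39 40  9  9  7  8  5  7  5  9  9  8  0  0 -1]
 [ 6  8  9  7  7 39 41 39 39 26 11  9  8 10  9  6  6  3  0 -3  0]
 [ 5  9 11  7 40 41 39 40 37 23 11 11  5  9  8 10  7 -1 -3  1 -2]
 [ 6  6 10  7 40 41 42 41 35 22  9  6 10  8  4  7  7 -4  1 -3  1]
 [ 8  7  8  6 37 41 44 41 32 14  5  7  7  8  6  8  9  2 -1 -4  0]
 [ 7  6  9 12 41 39 40 38 26 10  6 10  4  7  6  7  7  1 -2  0 -1]
 [-1  1  2  0 -2 40 42 39 24  9  8  6 10 10  7  7  2  1  2  0  0]
 [ 0 -2  2 -1  1 -1  5  1 -1  1  8  8 11  7  9 10 -2  2 -2 -2 -3]
 [ 1 -2  1 -2  0  0  0  0 -1  1  0  0 -1  0  9  0  0  2 -3  1 -1]]
```

```bash
python3 - <<'E'
import cv2,numpy as np
from h import *
for n,(y0,y1,x0,x1) in (("top",(235,268,212,262)),("side",(300,375,205,305))):
    f=np.load(f"pics/{n}0.npz");C=cloud(n,f['d']);p=f['p']
    S=C[y0:y1,x0:x1];Z=S[...,2];m=((Z>34)&(Z<48)).astype(np.uint8)
    m=cv2.morphologyEx(m,cv2.MORPH_OPEN,np.ones((2,2),np.uint8))
    nl,lab,st,cc=cv2.connectedComponentsWithStats(m);i=1+st[1:,4].argmax();m=lab==i
    W=S[m][:,:2].astype(np.float32);print(n,len(W),W.mean(0),S[m][:,2].mean(),cv2.minAreaRect(W))
# station
for n in("top","side"):
    f=np.load(f"pics/{n}0.npz");C=cloud(n,f['d']);Z=C[...,2]
    R=(C[...,0]>420)&(C[...,0]<640)&(C[...,1]<100)&(C[...,1]>-220)
    m=(R&(Z>32)&(Z<42)).astype(np.uint8);m=cv2.morphologyEx(m,cv2.MORPH_OPEN,np.ones((3,3),np.uint8))
    nl,lab,st,cc=cv2.connectedComponentsWithStats(m);i=1+st[1:,4].argmax();mm=(lab==i).astype(np.uint8)
    cs,_=cv2.findContours(mm,0,1);q=max(cs,key=cv2.contourArea)
    W=np.array([ray(n,u,v,37)[:2] for u,v in q[:,0].astype(float)],np.float32);r=cv2.minAreaRect(W)
    print(n,"hood",r,cv2.boxPoints(r).round(1).tolist(),C[mm>0][:,2].mean())
    p=f['p'].astype(int);w=(R&(Z>8)&(Z<30)&(p.min(2)>130)).astype(np.uint8)
    nl,lab,st,cc=cv2.connectedComponentsWithStats(w)
    for j in np.argsort(-st[1:,4])[:3]+1:
        q=np.argwhere(lab==j)[:,::-1].astype(float);W=np.array([ray(n,u,v,19)[:2] for u,v in q],np.float32);r=cv2.minAreaRect(W)
        print(n,"rail",len(q),r,cv2.boxPoints(r).round(1).tolist())
E
```

```text
top 106 [488.08423 220.63344] 36.980597652213476 ((489.53350830078125, 225.83070373535156), (22.996713638305664, 25.842592239379883), 75.43085479736328)
side 162 [489.3993  225.25635] 38.04292150410924 ((488.78564453125, 215.1043701171875), (36.12932586669922, 24.815868377685547), 78.81734466552734)
top hood ((547.6432495117188, -127.6060562133789), (103.95645141601562, 123.91751098632812), 30.760576248168945) [[471.29998779296875, -100.9000015258789], [534.7000122070312, -207.39999389648438], [624.0, -154.3000030517578], [560.5999755859375, -47.79999923706055]] 36.78196361508037
top rail 420 ((515.7138671875, 14.071189880371094), (12.81345272064209, 146.9563446044922), 30.469249725341797) [[472.8999938964844, 74.19999694824219], [547.5, -52.5], [558.5, -46.0], [484.0, 80.69999694824219]]
top rail 334 ((446.3570861816406, -41.20238494873047), (12.388572692871094, 121.28358459472656), 30.76619529724121) [[410.0, 7.699999809265137], [472.1000061035156, -96.5], [482.70001220703125, -90.0999984741211], [420.70001220703125, 14.100000381469727]]
side hood ((548.6307373046875, -123.66316986083984), (103.85973358154297, 127.68062591552734), 30.7334041595459) [[471.3999938964844, -95.30000305175781], [536.5999755859375, -205.10000610351562], [625.9000244140625, -152.0], [560.5999755859375, -42.29999923706055]] 36.50400197316222
side rail 325 ((515.9541625976562, 15.168655395507812), (12.699528694152832, 147.55560302734375), 30.613422393798828) [[472.8999938964844, 75.4000015258789], [548.0999755859375, -51.599998474121094], [559.0, -45.099998474121094], [483.79998779296875, 81.9000015258789]]
side rail 234 ((446.66748046875, -39.90622329711914), (12.570178985595703, 125.01826477050781), 30.983051300048828) [[409.1000061035156, 10.399999618530273], [473.5, -96.69999694824219], [484.20001220703125, -90.30000305175781], [419.8999938964844, 16.899999618530273]]
```

```bash
python3 - <<'E'
from workcell import readout
from scipy.spatial.transform import Rotation as R
import numpy as np
s=readout.state();M=R.from_euler('xyz',s['ee_rot'],degrees=True).as_matrix();print(M.round(3))
y=M[:,1];print("tool y heading",np.degrees(np.arctan2(y[1],y[0])))
E
```

```text
[[-0.001  0.411 -0.912]
 [ 0.001 -0.912 -0.411]
 [-1.    -0.002 -0.   ]]
tool y heading -65.7192691560042
```

```bash
R='[{"translation":[1.0,3.0,0],"delta_rot":[0,0,0.1]},{"translation":[1.0,3.0,0],"delta_rot":[0,0,0.1]},{"translation":[1.0,3.0,0],"delta_rot":[0,0,0.1]},{"translation":[1.0,3.0,0],"delta_rot":[0,0,0.1]},{"translation":[1.0,3.0,0],"delta_rot":[0,0,0.1]}]'; echo skip
python3 -m creep '[{"translation":[1.0,3.0,0],"delta_rot":[0,0,0.1]},{"translation":[1.0,3.0,0],"delta_rot":[0,0,0.1]},{"translation":[1.0,3.0,0],"delta_rot":[0,0,0.1]},{"translation":[1.0,3.0,0],"delta_rot":[0,0,0.1]},{"translation":[1.0,3.0,0],"delta_rot":[0,0,0.1]}]' 1
```

```text
skip
time_s: 0.52
ee_pos: [286.4, -372.5, 227.5]
ee_rot: [-117.4, 89.9, 115.8]
force: [0.4, 0.2, 0.2]
gripper_width: 90.8
```

```bash
python3 -m creep '[{"translation":[1.0,3.0,0],"delta_rot":[0,0,0.1]},{"translation":[1.0,3.0,0],"delta_rot":[0,0,0.1]},{"translation":[1.0,3.0,0],"delta_rot":[0,0,0.1]},{"translation":[1.0,3.0,0],"delta_rot":[0,0,0.1]},{"translation":[1.0,3.0,0],"delta_rot":[0,0,0.1]}]'
python3 -m creep '[{"translation":[1.0,3.0,0],"delta_rot":[0,0,0.1]},{"translation":[1.0,3.0,0],"delta_rot":[0,0,0.1]},{"translation":[1.0,3.0,0],"delta_rot":[0,0,0.1]},{"translation":[1.0,3.0,0],"delta_rot":[0,0,0.1]},{"translation":[1.0,3.0,0],"delta_rot":[0,0,0.1]}]'
python3 -m creep '[{"translation":[1.0,3.0,0],"delta_rot":[0,0,0.1]},{"translation":[1.0,3.0,0],"delta_rot":[0,0,0.1]},{"translation":[1.0,3.0,0],"delta_rot":[0,0,0.1]},{"translation":[1.0,3.0,0],"delta_rot":[0,0,0.1]},{"translation":[1.0,3.0,0],"delta_rot":[0,0,0.1]}]'
python3 -m creep '[{"translation":[1.0,3.0,0],"delta_rot":[0,0,0.1]},{"translation":[1.0,3.0,0],"delta_rot":[0,0,0.1]},{"translation":[1.0,3.0,0],"delta_rot":[0,0,0.1]},{"translation":[1.0,3.0,0],"delta_rot":[0,0,0.1]},{"translation":[1.0,3.0,0],"delta_rot":[0,0,0.1]}]'
cat >> h.py <<'E'
from scipy.spatial.transform import Rotation as Ro
from workcell import readout
def rep():
    s=readout.state();M=Ro.from_euler('xyz',s['ee_rot'],degrees=True).as_matrix();y=M[:,1]
    a=np.array([.5105,-.8599]);n=np.array([.8599,.5105]);p=s['ee_pos'][:2]-[517.0,-73.4];f=s['force']
    print("t%.2f"%s['time_s'],"tcp",s['ee_pos'].round(2),"tilt x",M[:,0].round(4),"hdg %.2f"%np.degrees(np.arctan2(y[1],y[0])),"st x %.2f y %.2f"%(p@a,p@n),"F ax %.2f lat %.2f z %.2f"%(f[:2]@a,f[:2]@n,f[2]),"T",s['torque'].round(2),"w %.1f"%s['gripper_width'],"q",s['qpos'].round(1))
E
echo 'from h import *
rep()' > r.py; python3 r.py
```

```text
time_s: 0.93
ee_pos: [336.4, -222.5, 227.8]
ee_rot: [-141.1, 90.0, 120.7]
force: [1.5, -0.1, 0.0]
gripper_width: 91.4
time_s: 1.35
ee_pos: [386.4, -72.6, 227.8]
ee_rot: [-122.6, 90.0, 167.9]
force: [1.0, -0.0, 0.6]
gripper_width: 91.0
time_s: 1.77
ee_pos: [436.4, 77.5, 227.8]
ee_rot: [-122.0, 90.0, -162.8]
force: [0.8, -0.1, 0.1]
gripper_width: 90.9
time_s: 2.18
ee_pos: [486.4, 227.4, 227.5]
ee_rot: [-142.0, 89.9, -154.2]
force: [-0.3, 0.2, 0.3]
gripper_width: 90.9
t2.18 tcp [486.39 227.39 227.52] tilt x [-8.e-04 -4.e-04 -1.e+00] hdg 77.83 st x -274.27 y 127.23 F ax -0.31 lat -0.21 z 0.26 T [ 0.07 -0.21  0.01] w 90.9 q [ 23.8  14.9  94.6  -0.   70.6 -54. ]
```

```bash
python3 -m creep '[{"translation":[0.36,-0.24,-3],"delta_rot":[0,0,0.008]},{"translation":[0,0,-3.5],"delta_rot":[0,0,0]},{"translation":[0,0,-3.5],"delta_rot":[0,0,0]},{"translation":[0,0,-3.5],"delta_rot":[0,0,0]},{"translation":[0,0,0],"delta_rot":[0,0,0]}]' 0
python3 - <<'E'
from h import *
p,d=optics.grab_frame("side");cv2.imwrite("pics/s2.png",cv2.resize(p[200:400,150:400,::-1],None,fx=3,fy=3))
p,d=optics.grab_frame("top");cv2.imwrite("pics/t2.png",cv2.resize(p[180:280,180:300,::-1],None,fx=5,fy=5))
rep()
E
```

```text
time_s: 2.6
ee_pos: [485.2, 221.5, 86.6]
ee_rot: [-144.9, 89.2, -156.9]
force: [-1.0, 0.4, 0.2]
gripper_width: 60.9
t2.70 tcp [489.58 223.26  92.5 ] tilt x [-0.0024 -0.001  -1.    ] hdg 77.98 st x -269.10 y 127.87 F ax 0.20 lat -0.06 z 1.43 T [ 0.1  -0.15  0.02] w 52.4 q [ 23.3  22.2 105.4   0.   52.6 -54.7]
```

View pics/s2.png

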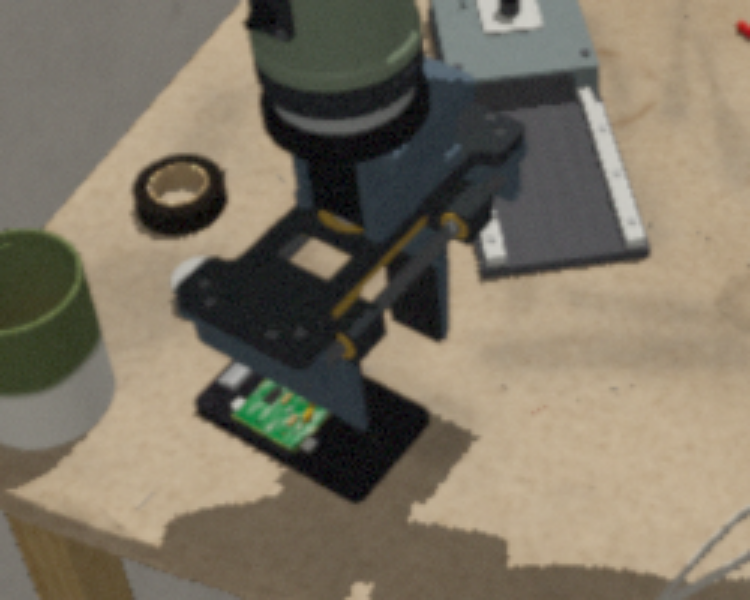

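View pics/t2.png

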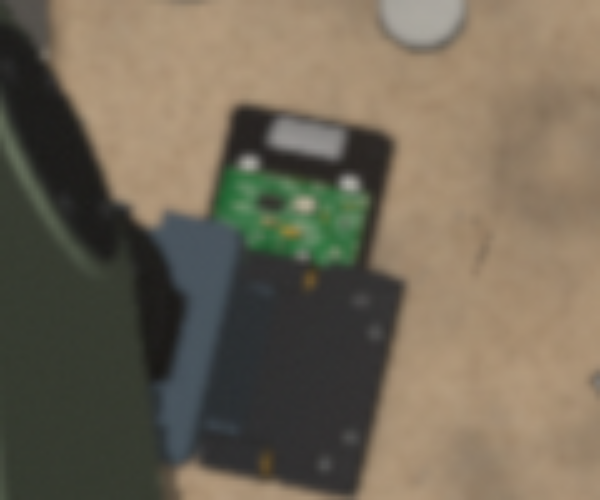

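```bash
python3 -m creep '[{"translation":[0,0,-2],"delta_rot":[0,0,0]},{"translation":[0,0,-2],"delta_rot":[0,0,0]},{"translation":[0,0,-1.5],"delta_rot":[0,0,0]},{"translation":[0,0,-0.5],"delta_rot":[0,0,0]},{"translation":[0,0,0],"delta_rot":[0,0,0]}]'; python3 r.py
```

```text
time_s: 3.12
ee_pos: [490.9, 223.7, 34.0]
ee_rot: [38.3, 89.9, 26.2]
force: [0.0, 0.1, 1.0]
gripper_width: 45.6
t3.12 tcp [490.89 223.73  34.04] tilt x [ 1.4e-03  7.0e-04 -1.0e+00] hdg 77.97 st x -268.83 y 129.23 F ax -0.06 lat 0.04 z 0.97 T [ 0.12 -0.12 -0.01] w 45.6 q [ 23.3  26.5 108.9   0.   44.6 -54.7]
```

```bash
python3 -m creep '[{"translation":[-0.05,0.1,-0.4],"delta_rot":[0,0,0.006]},{"translation":[0,0,-0.35],"delta_rot":[0,0,0]},{"translation":[0,0,0],"delta_rot":[0,0,0]}]'; python3 r.py
python3 -m creep '[{"translation":[0,0,0],"delta_rot":[0,0,0]},{"translation":[0,0,0],"delta_rot":[0,0,0]},{"translation":[0,0,0],"delta_rot":[0,0,0]},{"translation":[0,0,0],"delta_rot":[0,0,0]},{"translation":[0,0,0],"delta_rot":[0,0,0]}]' -1 12; python3 r.py
```

```text
time_s: 3.37
ee_pos: [490.0, 224.7, 26.1]
ee_rot: [38.7, 89.9, 27.1]
force: [-0.1, 1.4, -0.2]
gripper_width: 45.7
t3.37 tcp [489.97 224.69  26.08] tilt x [ 1.2e-03  6.0e-04 -1.0e+00] hdg 78.33 st x -270.13 y 128.93 F ax -1.21 lat 0.66 z -0.25 T [ 0.07 -0.15  0.05] w 45.7 q [ 23.4  27.1 109.4   0.   43.5 -54.9]
time_s: 3.78
ee_pos: [489.5, 224.3, 25.6]
ee_rot: [-93.7, 90.0, -105.4]
force: [0.4, -0.7, 2.7]
gripper_width: 16.1
t3.78 tcp [489.52 224.32  25.6 ] tilt x [-0.e+00 -2.e-04 -1.e+00] hdg 78.33 st x -270.04 y 128.36 F ax 0.81 lat -0.02 z 2.69 T [ 0.29 -0.11  0.2 ] w 16.1 q [ 23.4  27.1 109.4  -0.   43.5 -54.9]
```

```bash
python3 -m creep '[{"translation":[0,0,0],"delta_rot":[0,0,0]},{"translation":[0,0,0.5],"delta_rot":[0,0,0]},{"translation":[0,0,1.5],"delta_rot":[0,0,0]},{"translation":[0,0,2.5],"delta_rot":[0,0,0]},{"translation":[0,0,2.5],"delta_rot":[0,0,0]}]' -1 30; python3 r.py
python3 -m creep '[{"translation":[-0.25,-1.2,0],"delta_rot":[0,0,-0.05]},{"translation":[-0.5,-2.2,0],"delta_rot":[0,0,-0.1]},{"translation":[-0.5,-2.4,0],"delta_rot":[0,0,-0.11]},{"translation":[-0.5,-2.4,0],"delta_rot":[0,0,-0.11]},{"translation":[-0.5,-2.4,0],"delta_rot":[0,0,-0.11]}]'; python3 r.py
```

```text
time_s: 4.2
ee_pos: [488.5, 224.1, 95.5]
ee_rot: [-149.0, 89.8, -160.7]
force: [1.4, -0.1, -2.2]
gripper_width: 16.1
t4.20 tcp [488.54 224.12  95.46] tilt x [-0.003 -0.001 -1.   ] hdg 78.32 st x -270.36 y 127.41 F ax 0.74 lat 1.14 z -2.19 T [ 0.08 -0.12  0.02] w 16.1 q [ 23.4  22.  105.2   0.   53.  -54.9]
time_s: 4.62
ee_pos: [466.3, 117.6, 95.5]
ee_rot: [-146.4, 90.0, 174.1]
force: [-0.1, 0.2, -2.0]
gripper_width: 15.9
t4.62 tcp [466.33 117.57  95.49] tilt x [-5.e-04  1.e-04 -1.e+00] hdg 50.54 st x -190.08 y 53.92 F ax -0.27 lat -0.01 z -1.96 T [ 0.06 -0.12  0.05] w 15.9 q [ 12.8  17.5 112.5   0.   50.  -37.8]
```

```bash
python3 -m creep '[{"translation":[-0.47,-2.2,0],"delta_rot":[0,0,-0.1]},{"translation":[-0.5,-2.2,0],"delta_rot":[0,0,-0.1]},{"translation":[-0.4,-2.0,0],"delta_rot":[0,0,-0.09]},{"translation":[-0.3,-1.35,0],"delta_rot":[0,0,-0.056]},{"translation":[0,0,-1.5],"delta_rot":[0,0,0]}]'; python3 -m creep '[{"translation":[0,0,-1.0],"delta_rot":[0,0,0]},{"translation":[0,0,0],"delta_rot":[0,0,0]},{"translation":[0,0,0],"delta_rot":[0,0,0]}]'
python3 - <<'E'
from h import *
rep()
for n in("top","side"):
    p,d=optics.grab_frame(n);np.savez(f"pics/{n}3.npz",p=p,d=d)
    cv2.imwrite(f"pics/{n}3.png",cv2.resize(p[160:320,240:440,::-1],None,fx=4,fy=3.7,interpolation=cv2.INTER_CUBIC))
E
```

```text
time_s: 5.03
ee_pos: [451.2, 39.0, 82.3]
ee_rot: [55.1, 89.8, -4.1]
force: [0.8, 0.4, -2.3]
gripper_width: 15.8
time_s: 5.28
ee_pos: [449.9, 40.9, 70.3]
ee_rot: [-124.2, 89.9, 176.8]
force: [0.2, 0.2, -2.4]
gripper_width: 15.9
t5.28 tcp [449.91  40.9   70.31] tilt x [-1.3e-03  1.0e-04 -1.0e+00] hdg 30.98 st x -132.54 y 0.66 F ax -0.10 lat 0.33 z -2.35 T [ 0.06 -0.12 -0.02] w 15.9 q [  3.7  17.3 117.9   0.   44.9 -27.3]
```

View pics/top3.png

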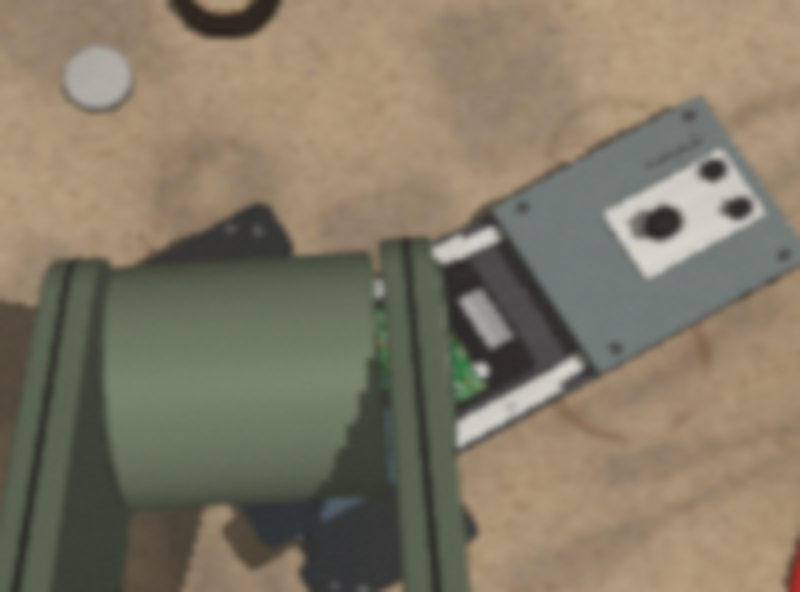

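View pics/side3.png

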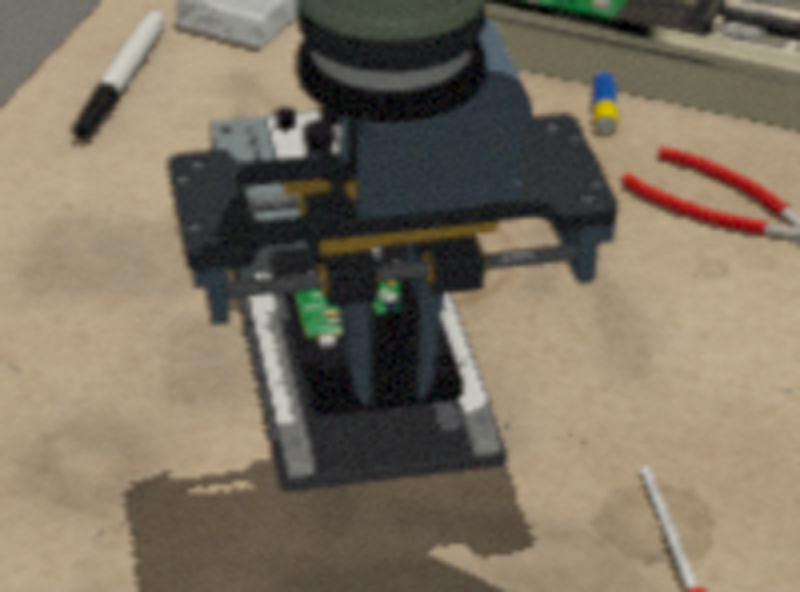

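```bash
python3 - <<'E'
from h import *
f=np.load("pics/top3.npz");p=f['p'].astype(int)
m=np.zeros((480,640),np.uint8);m[235:258,352:374]=(p.min(2)>95)[235:258,352:374]
nl,lab,st,cc=cv2.connectedComponentsWithStats(m)
a=np.array([.5105,-.8599]);n=np.array([.8599,.5105])
for j in range(1,nl):
    if st[j,4]>15:
        q=np.argwhere(lab==j)[:,::-1].astype(float);W=np.array([ray("top",u,v,57)[:2] for u,v in q],np.float32)
        r=cv2.minAreaRect(W);c=W.mean(0)-[517,-73.4];print(st[j],cc[j],r,"st",c@a,c@n)
E
```

```text
[355 238  13  16 110] [360.99090909 245.68181818] ((500.1977233886719, -43.61504364013672), (30.66865348815918, 13.710684776306152), 30.45101547241211) st -34.392481184921266 0.6344951755523702
```

```bash
python3 -m creep '[{"translation":[-0.05,-0.03,-0.8],"delta_rot":[0,0,-0.005]},{"translation":[0,0,-0.8],"delta_rot":[0,0,0]},{"translation":[0,0,-0.6],"delta_rot":[0,0,0]},{"translation":[0,0,-0.4],"delta_rot":[0,0,0]},{"translation":[0,0,-0.3],"delta_rot":[0,0,0]}]';python3 r.py
python3 -m creep '[{"translation":[0,0,-0.3],"delta_rot":[0,0,0]},{"translation":[0,0,0],"delta_rot":[0,0,0]}]'; python3 r.py
```

```text
time_s: 5.8
ee_pos: [449.4, 40.7, 40.6]
ee_rot: [-118.5, 89.9, -177.8]
force: [-0.1, 1.9, -2.0]
gripper_width: 15.9
t5.80 tcp [449.41  40.69  40.62] tilt x [-0.0013 -0.     -1.    ] hdg 30.72 st x -132.61 y 0.12 F ax -1.67 lat 0.83 z -2.00 T [ 0.1  -0.04  0.01] w 15.9 q [  3.7  19.9 119.9   0.   40.3 -27. ]
time_s: 5.97
ee_pos: [449.6, 40.6, 37.9]
ee_rot: [-119.2, 89.9, -178.5]
force: [-1.1, -0.5, -2.1]
gripper_width: 15.6
t5.97 tcp [449.55  40.64  37.87] tilt x [-0.0011 -0.     -1.    ] hdg 30.71 st x -132.50 y 0.22 F ax -0.14 lat -1.25 z -2.12 T [ 0.08 -0.09 -0.03] w 15.6 q [  3.7  20.1 120.    0.   39.9 -27. ]
```

```bash
python3 -m creep '[{"translation":[0,0,-0.1],"delta_rot":[0,0,0]},{"translation":[0,0,0],"delta_rot":[0,0,0]}]'; python3 r.py
python3 -m creep '[{"translation":[0,0,-0.1],"delta_rot":[0,0,0]},{"translation":[0,0,0],"delta_rot":[0,0,0]}]'; python3 r.py
```

```text
time_s: 6.13
ee_pos: [450.0, 40.7, 37.5]
ee_rot: [73.1, 90.0, 13.8]
force: [0.5, 0.1, -1.6]
gripper_width: 15.7
t6.13 tcp [449.99  40.65  37.48] tilt x [ 3.e-04  1.e-04 -1.e+00] hdg 30.71 st x -132.28 y 0.60 F ax 0.15 lat 0.47 z -1.64 T [ 0.1  -0.06 -0.  ] w 15.7 q [  3.7  20.2 120.    0.   39.8 -27. ]
time_s: 6.3
ee_pos: [449.9, 40.6, 36.5]
ee_rot: [67.3, 90.0, 8.0]
force: [-0.7, -0.9, -2.3]
gripper_width: 16.1
t6.30 tcp [449.95  40.65  36.54] tilt x [ 4.e-04  1.e-04 -1.e+00] hdg 30.71 st x -132.30 y 0.56 F ax 0.43 lat -1.04 z -2.26 T [ 0.11 -0.11  0.03] w 16.1 q [  3.7  20.3 120.1   0.   39.6 -27. ]
```

```bash
python3 -m creep '[{"translation":[0,0,-0.07],"delta_rot":[0,0,0]},{"translation":[0,0,0],"delta_rot":[0,0,0]}]'; python3 r.py
python3 -m creep '[{"translation":[0,0,-0.05],"delta_rot":[0,0,0]},{"translation":[0,0,0],"delta_rot":[0,0,0]}]'; python3 r.py
```

```text
time_s: 6.47
ee_pos: [449.9, 40.6, 35.8]
ee_rot: [73.1, 90.0, 13.8]
force: [0.6, -0.5, -1.9]
gripper_width: 16.0
t6.47 tcp [449.87  40.65  35.79] tilt x [ 2.e-04  0.e+00 -1.e+00] hdg 30.71 st x -132.34 y 0.49 F ax 0.70 lat 0.24 z -1.93 T [ 0.1  -0.06 -0.03] w 16.0 q [  3.7  20.3 120.2   0.   39.5 -27. ]
time_s: 6.63
ee_pos: [449.9, 40.6, 35.6]
ee_rot: [68.5, 90.0, 9.2]
force: [-0.8, 0.2, 1.6]
gripper_width: 16.0
t6.63 tcp [449.93  40.65  35.57] tilt x [ 3.e-04  1.e-04 -1.e+00] hdg 30.71 st x -132.31 y 0.55 F ax -0.57 lat -0.65 z 1.65 T [ 0.03  0.08 -0.02] w 16.0 q [  3.7  20.4 120.2   0.   39.5 -27. ]
```

```bash
python3 -m creep '[{"translation":[0,0,0],"delta_rot":[0,0,0]},{"translation":[0,0,0],"delta_rot":[0,0,0]},{"translation":[0,0,0],"delta_rot":[0,0,0]}]' -0.3 10; python3 r.py
python3 -m creep '[{"translation":[0,0,0.5],"delta_rot":[0,0,0]},{"translation":[0,0,1.5],"delta_rot":[0,0,0]},{"translation":[0,0,2],"delta_rot":[0,0,0]},{"translation":[0,0,0.5],"delta_rot":[0,0,0]},{"translation":[0,0,0],"delta_rot":[0,0,0]}]'; python3 r.py
```

```text
time_s: 6.88
ee_pos: [450.1, 40.7, 35.4]
ee_rot: [62.6, 90.0, 3.3]
force: [0.3, -0.4, 0.6]
gripper_width: 31.4
t6.88 tcp [450.12  40.66  35.37] tilt x [ 7.e-04  0.e+00 -1.e+00] hdg 30.71 st x -132.22 y 0.72 F ax 0.56 lat 0.07 z 0.65 T [ 0.03 -0.11 -0.03] w 31.4 q [  3.7  20.4 120.2  -0.   39.4 -27. ]
time_s: 7.3
ee_pos: [451.2, 40.7, 81.7]
ee_rot: [63.5, 89.8, 4.2]
force: [0.5, 0.2, 0.8]
gripper_width: 32.3
t7.30 tcp [451.17  40.74  81.74] tilt x [ 4.2e-03  3.0e-04 -1.0e+00] hdg 30.71 st x -131.75 y 1.66 F ax 0.02 lat 0.52 z 0.78 T [ 0.06 -0.12 -0.04] w 32.3 q [  3.7  16.3 117.1   0.   46.3 -27. ]
```

```bash
python3 -m creep '[{"translation":[-0.5,0.8,0],"delta_rot":[0,0,0]},{"translation":[-0.8,1.3,0],"delta_rot":[0,0,0]},{"translation":[-0.7,1.2,0],"delta_rot":[0,0,0]},{"translation":[-0.2,0.4,0],"delta_rot":[0,0,0]},{"translation":[0,0,0],"delta_rot":[0,0,0]}]' -1
python3 - <<'E'
from h import *
rep()
for n in("top","side"):
    p,d=optics.grab_frame(n);np.savez(f"pics/{n}4.npz",p=p,d=d)
    cv2.imwrite(f"pics/{n}4.png",cv2.resize(p[160:320,240:440,::-1],None,fx=4,fy=3.7,interpolation=cv2.INTER_CUBIC))
E
```

```text
time_s: 7.72
ee_pos: [426.5, 78.4, 79.4]
ee_rot: [-115.1, 89.9, -174.3]
force: [-0.1, -0.3, 0.5]
gripper_width: 2.0
t7.72 tcp [426.48  78.4   79.45] tilt x [-2.1e-03 -2.0e-04 -1.0e+00] hdg 30.81 st x -176.74 y -0.35 F ax 0.19 lat -0.24 z 0.50 T [ 0.06 -0.16  0.03] w 2.0 q [  8.9  15.1 119.4   0.   45.6 -21.9]
```

View pics/top4.png

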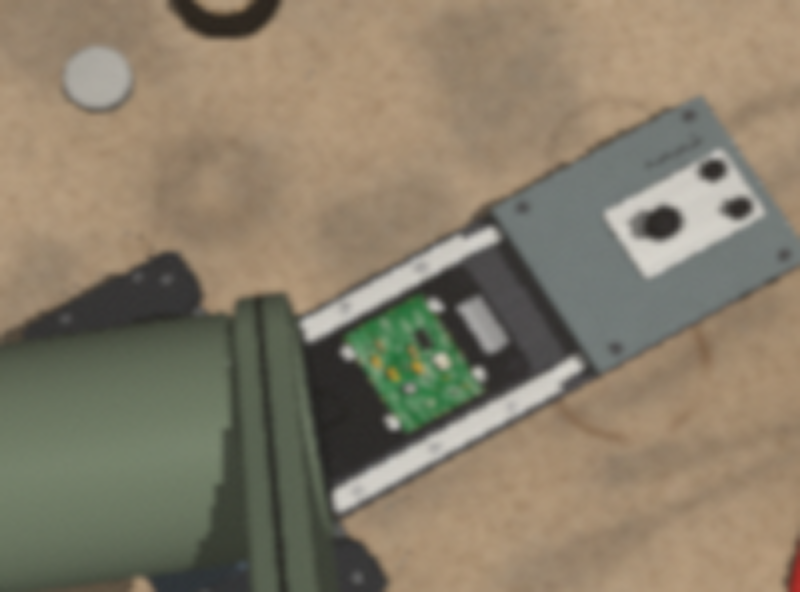

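View pics/side4.png

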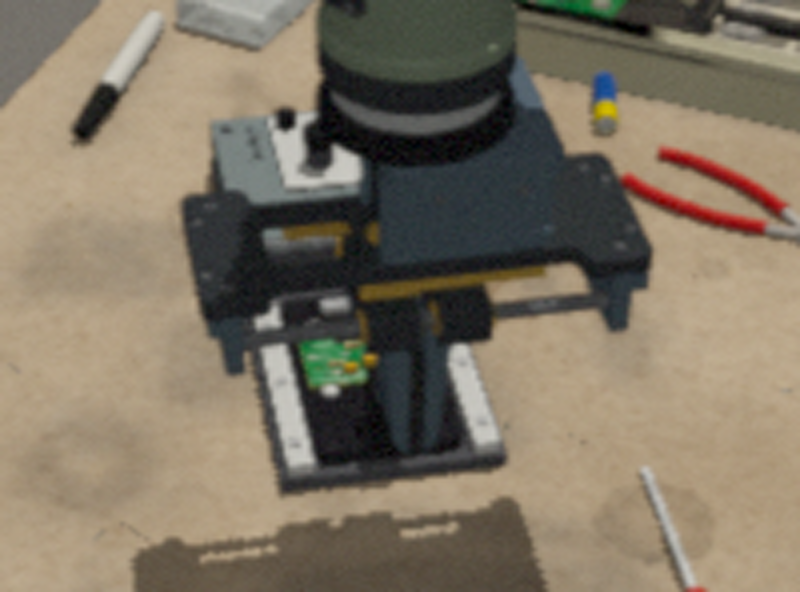

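```bash
python3 -m creep '[{"translation":[0,0,-1],"delta_rot":[0,0,0]},{"translation":[0,0,-1.5],"delta_rot":[0,0,0]},{"translation":[0,0,-1.5],"delta_rot":[0,0,0]},{"translation":[0,0,-1],"delta_rot":[0,0,0]},{"translation":[0,0,0],"delta_rot":[0,0,0]}]' -1 20; python3 -m creep '[{"translation":[0,0,0],"delta_rot":[0,0,0]},{"translation":[0,0,0],"delta_rot":[0,0,0]}]';python3 r.py
```

```text
time_s: 8.23
ee_pos: [426.7, 77.0, 28.5]
ee_rot: [-110.4, 89.8, -169.7]
force: [-0.4, 0.2, -0.7]
gripper_width: 0.1
time_s: 8.4
ee_pos: [428.5, 77.5, 30.6]
ee_rot: [67.6, 89.9, 8.3]
force: [0.1, 0.5, -0.3]
gripper_width: 0.5
t8.40 tcp [428.51  77.47  30.64] tilt x [ 9.e-04  1.e-04 -1.e+00] hdg 30.68 st x -174.91 y 0.92 F ax -0.34 lat 0.37 z -0.34 T [-0.02 -0.14 -0.02] w 0.5 q [  8.7  19.7 122.5  -0.   37.7 -21.9]
```

```bash
python3 -m creep '[{"translation":[0.10,-0.17,0],"delta_rot":[0,0,0]},{"translation":[0.20,-0.34,0],"delta_rot":[0,0,0]},{"translation":[0.10,-0.17,0],"delta_rot":[0,0,0]},{"translation":[0.05,-0.1,0],"delta_rot":[0,0,0]},{"translation":[0,0,0],"delta_rot":[0,0,0]}]';python3 r.py
python3 -m creep '[{"translation":[0.10,-0.17,0],"delta_rot":[0,0,0]},{"translation":[0.10,-0.17,0],"delta_rot":[0,0,0]},{"translation":[0.10,-0.17,0],"delta_rot":[0,0,0]},{"translation":[0.1,-0.17,0],"delta_rot":[0,0,0]},{"translation":[0.1,-0.17,0],"delta_rot":[0,0,0]}]';python3 r.py
```

```text
time_s: 8.82
ee_pos: [432.7, 69.6, 30.5]
ee_rot: [67.9, 90.0, 8.5]
force: [-0.9, -0.2, -0.1]
gripper_width: 0.0
t8.82 tcp [432.69  69.58  30.51] tilt x [ 7.e-04  1.e-04 -1.e+00] hdg 30.68 st x -165.99 y 0.49 F ax -0.29 lat -0.93 z -0.10 T [ 0.04 -0.1  -0.01] w 0.0 q [  7.6  19.9 122.2   0.   37.9 -23. ]
time_s: 9.23
ee_pos: [437.3, 61.3, 30.3]
ee_rot: [-163.5, 90.0, 137.2]
force: [-1.2, 1.9, 1.8]
gripper_width: 0.6
t9.23 tcp [437.26  61.33  30.29] tilt x [-4.e-04  3.e-04 -1.e+00] hdg 30.70 st x -156.56 y 0.21 F ax -2.25 lat -0.12 z 1.81 T [ 0.23 -0.    0.04] w 0.6 q [  6.5  20.2 121.7   0.   38.1 -24.2]
```

```bash
python3 -m creep '[{"translation":[0.10,-0.17,0],"delta_rot":[0,0,0]},{"translation":[0.10,-0.17,0],"delta_rot":[0,0,0]},{"translation":[0.10,-0.17,0],"delta_rot":[0,0,0]},{"translation":[0.1,-0.17,0],"delta_rot":[0,0,0]},{"translation":[0.1,-0.17,0],"delta_rot":[0,0,0]}]';python3 r.py
```

```text
time_s: 9.65
ee_pos: [442.4, 52.7, 30.3]
ee_rot: [130.6, 90.0, 71.3]
force: [0.2, 2.1, 0.9]
gripper_width: 0.3
t9.65 tcp [442.43  52.72  30.27] tilt x [ 0.e+00  1.e-04 -1.e+00] hdg 30.71 st x -146.52 y 0.26 F ax -1.75 lat 1.24 z 0.86 T [ 0.26  0.05 -0.04] w 0.3 q [  5.3  20.4 121.3   0.   38.3 -25.4]
```

```bash
python3 -m creep '[{"translation":[0.10,-0.17,0],"delta_rot":[0,0,0]},{"translation":[0.10,-0.17,0],"delta_rot":[0,0,0]},{"translation":[0.10,-0.17,0],"delta_rot":[0,0,0]},{"translation":[0.1,-0.17,0],"delta_rot":[0,0,0]},{"translation":[0.1,-0.17,0],"delta_rot":[0,0,0]}]';python3 r.py
```

```text
time_s: 10.07
ee_pos: [447.4, 44.2, 30.3]
ee_rot: [97.8, 90.0, 38.5]
force: [-0.9, 0.8, 1.0]
gripper_width: 0.6
t10.07 tcp [447.45  44.18  30.28] tilt x [ 1.e-04  1.e-04 -1.e+00] hdg 30.71 st x -136.61 y 0.21 F ax -1.16 lat -0.40 z 1.01 T [ 0.26  0.03 -0.04] w 0.6 q [  4.2  20.7 120.7   0.   38.5 -26.5]
```

```bash
python3 -m creep '[{"translation":[0.10,-0.17,0],"delta_rot":[0,0,0]},{"translation":[0.10,-0.17,0],"delta_rot":[0,0,0]},{"translation":[0.10,-0.17,0],"delta_rot":[0,0,0]},{"translation":[0.1,-0.17,0],"delta_rot":[0,0,0]},{"translation":[0.1,-0.17,0],"delta_rot":[0,0,0]}]'
python3 - <<'E'
from h import *
rep()
n="top"
p,d=optics.grab_frame(n)
cv2.imwrite(f"pics/{n}5.png",cv2.resize(p[160:320,240:440,::-1],None,fx=4,fy=3.7,interpolation=cv2.INTER_CUBIC))
E
```

```text
time_s: 10.48
ee_pos: [452.4, 35.7, 30.3]
ee_rot: [-171.0, 90.0, 129.7]
force: [-0.4, 0.7, 2.0]
gripper_width: 0.2
t10.48 tcp [452.41  35.67  30.26] tilt x [-0.  0. -1.] hdg 30.71 st x -126.77 y 0.14 F ax -0.84 lat -0.01 z 1.99 T [0.24 0.03 0.04] w 0.2 q [  3.1  21.  120.2   0.   38.8 -27.7]
```

View pics/top5.png

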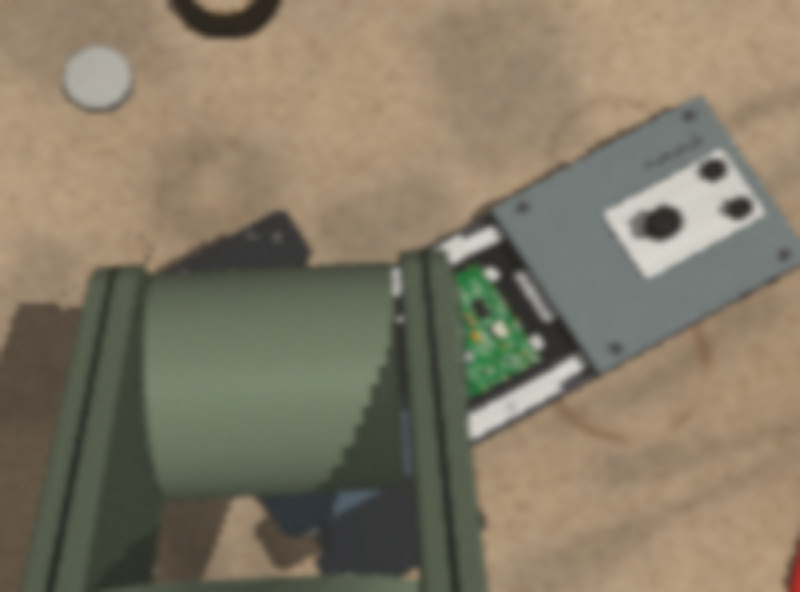

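```bash
python3 -m creep '[{"translation":[0.10,-0.17,0],"delta_rot":[0,0,0]},{"translation":[0.10,-0.17,0],"delta_rot":[0,0,0]},{"translation":[0.10,-0.17,0],"delta_rot":[0,0,0]},{"translation":[0.1,-0.17,0],"delta_rot":[0,0,0]},{"translation":[0.1,-0.17,0],"delta_rot":[0,0,0]}]';python3 r.py
```

```text
time_s: 10.95
ee_pos: [457.5, 27.2, 30.2]
ee_rot: [70.4, 90.0, 11.2]
force: [-1.4, 0.8, -0.8]
gripper_width: 0.4
t10.95 tcp [457.45  27.16  30.23] tilt x [ 0.  0. -1.] hdg 30.71 st x -116.87 y 0.13 F ax -1.43 lat -0.76 z -0.82 T [ 0.27 -0.05 -0.01] w 0.4 q [  2.   21.3 119.7   0.   39.  -28.8]
```

```bash
python3 -m creep '[{"translation":[0.10,-0.17,0],"delta_rot":[0,0,0]},{"translation":[0.10,-0.17,0],"delta_rot":[0,0,0]},{"translation":[0.10,-0.17,0],"delta_rot":[0,0,0]},{"translation":[0.1,-0.17,0],"delta_rot":[0,0,0]},{"translation":[0.1,-0.17,0],"delta_rot":[0,0,0]}]';python3 r.py
```

```text
time_s: 11.37
ee_pos: [462.4, 18.7, 30.2]
ee_rot: [50.7, 90.0, -8.6]
force: [-1.2, 0.8, -0.1]
gripper_width: 0.3
t11.37 tcp [462.45  18.66  30.23] tilt x [ 1.e-04 -0.e+00 -1.e+00] hdg 30.71 st x -107.01 y 0.09 F ax -1.31 lat -0.56 z -0.10 T [ 0.15 -0.07 -0.01] w 0.3 q [  0.9  21.6 119.1  -0.   39.3 -29.8]
```

```bash
python3 -m creep '[{"translation":[0.10,-0.17,0],"delta_rot":[0,0,0]},{"translation":[0.10,-0.17,0],"delta_rot":[0,0,0]},{"translation":[0.10,-0.17,0],"delta_rot":[0,0,0]}]';python3 r.py
```

```text
time_s: 11.62
ee_pos: [465.4, 13.5, 30.2]
ee_rot: [9.7, 90.0, -49.6]
force: [0.2, 0.5, 0.7]
gripper_width: 0.8
t11.62 tcp [465.43  13.53  30.24] tilt x [ 0. -0. -1.] hdg 30.71 st x -101.08 y 0.03 F ax -0.31 lat 0.41 z 0.70 T [ 0.17 -0.05  0.  ] w 0.8 q [  0.3  21.8 118.7  -0.   39.5 -30.5]
```

```bash
python3 -m creep '[{"translation":[0.05,-0.085,0],"delta_rot":[0,0,0]},{"translation":[0.05,-0.085,0],"delta_rot":[0,0,0]},{"translation":[0.05,-0.085,0],"delta_rot":[0,0,0]},{"translation":[0.05,-0.085,0],"delta_rot":[0,0,0]}]';python3 r.py
```

```text
time_s: 11.95
ee_pos: [467.4, 10.3, 30.3]
ee_rot: [137.8, 90.0, 78.6]
force: [-1.5, 0.6, -0.9]
gripper_width: 0.4
t11.95 tcp [467.36  10.3   30.26] tilt x [ 0.  0. -1.] hdg 30.72 st x -97.32 y 0.04 F ax -1.29 lat -0.96 z -0.86 T [ 0.11 -0.06  0.03] w 0.4 q [-1.000e-01  2.190e+01  1.185e+02  0.000e+00  3.960e+01 -3.090e+01]
```

```bash
python3 -m creep '[{"translation":[0.05,-0.085,0],"delta_rot":[0,0,0]},{"translation":[0.05,-0.085,0],"delta_rot":[0,0,0]},{"translation":[0.05,-0.085,0],"delta_rot":[0,0,0]},{"translation":[0.05,-0.085,0],"delta_rot":[0,0,0]}]';python3 r.py
```

```text
time_s: 12.28
ee_pos: [469.4, 6.9, 30.3]
ee_rot: [79.9, 90.0, 20.6]
force: [-0.0, 0.9, -0.3]
gripper_width: 0.3
t12.28 tcp [469.42   6.9   30.28] tilt x [ 1.e-04  0.e+00 -1.e+00] hdg 30.71 st x -93.34 y 0.08 F ax -0.76 lat 0.44 z -0.25 T [ 0.14 -0.03  0.01] w 0.3 q [ -0.6  22.1 118.2   0.   39.7 -31.3]
```

```bash
python3 -m creep '[{"translation":[0.05,-0.085,0],"delta_rot":[0,0,0]},{"translation":[0.05,-0.085,0],"delta_rot":[0,0,0]},{"translation":[0.05,-0.085,0],"delta_rot":[0,0,0]}]';python3 r.py
```

```text
time_s: 12.53
ee_pos: [470.9, 4.3, 30.3]
ee_rot: [106.9, 90.0, 47.6]
force: [-0.8, -0.2, -0.3]
gripper_width: 0.2
t12.53 tcp [470.89   4.33  30.26] tilt x [ 1.e-04  1.e-04 -1.e+00] hdg 30.71 st x -90.38 y 0.03 F ax -0.22 lat -0.80 z -0.34 T [ 0.15 -0.06  0.04] w 0.2 q [ -0.9  22.2 118.    0.   39.8 -31.6]
```

```bash
python3 -m creep '[{"translation":[0.05,-0.085,0],"delta_rot":[0,0,0]},{"translation":[0.05,-0.085,0],"delta_rot":[0,0,0]},{"translation":[0.05,-0.085,0],"delta_rot":[0,0,0]}]';python3 r.py
```

```text
time_s: 12.78
ee_pos: [472.4, 1.8, 30.3]
ee_rot: [95.8, 90.0, 36.5]
force: [-1.2, 1.3, -1.3]
gripper_width: 0.2
t12.78 tcp [472.41   1.76  30.29] tilt x [ 1.e-04  1.e-04 -1.e+00] hdg 30.71 st x -87.40 y 0.03 F ax -1.74 lat -0.32 z -1.32 T [ 0.17  0.03 -0.02] w 0.2 q [ -1.2  22.3 117.8   0.   39.9 -31.9]
```

```bash
python3 -m creep '[{"translation":[0.05,-0.085,0],"delta_rot":[0,0,0]},{"translation":[0.05,-0.085,0],"delta_rot":[0,0,0]},{"translation":[0.05,-0.085,0],"delta_rot":[0,0,0]}]';python3 r.py
```

```text
time_s: 13.03
ee_pos: [473.9, -0.8, 30.3]
ee_rot: [68.3, 90.0, 9.0]
force: [0.2, 1.0, -0.2]
gripper_width: 0.5
t13.03 tcp [473.93  -0.79  30.31] tilt x [ 1.e-04  0.e+00 -1.e+00] hdg 30.71 st x -84.42 y 0.03 F ax -0.76 lat 0.63 z -0.22 T [ 0.15 -0.07  0.02] w 0.5 q [ -1.5  22.4 117.7   0.   40.  -32.2]
```

```bash
python3 -m creep '[{"translation":[0.05,-0.085,0],"delta_rot":[0,0,0]},{"translation":[0.05,-0.085,0],"delta_rot":[0,0,0]},{"translation":[0.05,-0.085,0],"delta_rot":[0,0,0]}]';python3 r.py
```

```text
time_s: 13.28
ee_pos: [475.4, -3.3, 30.3]
ee_rot: [64.7, 90.0, 5.4]
force: [-0.4, 1.0, -0.0]
gripper_width: 0.3
t13.28 tcp [475.44  -3.32  30.29] tilt x [ 1.e-04  0.e+00 -1.e+00] hdg 30.72 st x -81.48 y 0.04 F ax -1.05 lat 0.12 z -0.00 T [ 0.18 -0.06 -0.03] w 0.3 q [ -1.8  22.5 117.5   0.   40.1 -32.5]
```

```bash
python3 -m creep '[{"translation":[0.05,-0.085,0],"delta_rot":[0,0,0]},{"translation":[0.05,-0.085,0],"delta_rot":[0,0,0]}]';python3 r.py
```

```text
time_s: 13.45
ee_pos: [476.4, -5.0, 30.3]
ee_rot: [82.3, 90.0, 23.0]
force: [-1.0, 1.0, -0.0]
gripper_width: 0.5
t13.45 tcp [476.4   -5.05  30.28] tilt x [ 1.e-04  0.e+00 -1.e+00] hdg 30.71 st x -79.50 y -0.01 F ax -1.38 lat -0.39 z -0.03 T [ 0.15 -0.09 -0.02] w 0.5 q [ -2.   22.5 117.3   0.   40.1 -32.7]
```

```bash
python3 -m creep '[{"translation":[0.05,-0.085,0],"delta_rot":[0,0,0]},{"translation":[0.05,-0.085,0],"delta_rot":[0,0,0]}]';python3 r.py
```

```text
time_s: 13.62
ee_pos: [477.4, -6.7, 30.3]
ee_rot: [85.1, 90.0, 25.8]
force: [-0.8, 0.4, -0.0]
gripper_width: -0.1
t13.62 tcp [477.43  -6.74  30.29] tilt x [ 1.e-04  1.e-04 -1.e+00] hdg 30.71 st x -77.52 y -0.00 F ax -0.72 lat -0.48 z -0.01 T [ 0.12 -0.06 -0.02] w -0.1 q [ -2.2  22.6 117.2   0.   40.2 -32.9]
```

```bash
python3 -m creep '[{"translation":[0.05,-0.085,0],"delta_rot":[0,0,0]},{"translation":[0.05,-0.085,0],"delta_rot":[0,0,0]},{"translation":[0.05,-0.085,0],"delta_rot":[0,0,0]}]';python3 r.py
```

```text
time_s: 13.87
ee_pos: [478.9, -9.3, 30.3]
ee_rot: [91.7, 90.0, 32.4]
force: [-0.0, 0.7, -0.2]
gripper_width: 0.8
t13.87 tcp [478.89  -9.28  30.28] tilt x [ 1.e-04  0.e+00 -1.e+00] hdg 30.71 st x -74.59 y -0.04 F ax -0.64 lat 0.33 z -0.19 T [ 0.11 -0.1  -0.01] w 0.8 q [ -2.5  22.7 117.    0.   40.3 -33.2]
```

```bash
python3 -m creep '[{"translation":[0.05,-0.085,0],"delta_rot":[0,0,0]},{"translation":[0.05,-0.085,0],"delta_rot":[0,0,0]},{"translation":[0.05,-0.085,0],"delta_rot":[0,0,0]}]';python3 r.py
```

```text
time_s: 14.12
ee_pos: [480.4, -11.8, 30.3]
ee_rot: [107.8, 90.0, 48.5]
force: [-0.2, 0.9, -0.1]
gripper_width: -0.2
t14.12 tcp [480.41 -11.81  30.26] tilt x [ 0.e+00  1.e-04 -1.e+00] hdg 30.71 st x -71.64 y -0.03 F ax -0.83 lat 0.26 z -0.14 T [ 0.16 -0.08 -0.03] w -0.2 q [ -2.8  22.8 116.8   0.   40.4 -33.5]
```

```bash
python3 -m creep '[{"translation":[0.05,-0.085,0],"delta_rot":[0,0,0]},{"translation":[0.05,-0.085,0],"delta_rot":[0,0,0]}]';python3 r.py
```

```text
time_s: 14.28
ee_pos: [481.4, -13.5, 30.3]
ee_rot: [134.4, 90.0, 75.1]
force: [-1.2, 0.4, -1.0]
gripper_width: 0.4
t14.28 tcp [481.37 -13.52  30.26] tilt x [ 0.e+00  1.e-04 -1.e+00] hdg 30.71 st x -69.68 y -0.07 F ax -0.96 lat -0.77 z -1.05 T [ 0.16 -0.04  0.01] w 0.4 q [ -3.   22.9 116.7   0.   40.5 -33.7]
```

```bash
python3 -m creep '[{"translation":[0.05,-0.085,0],"delta_rot":[0,0,0]},{"translation":[0.05,-0.085,0],"delta_rot":[0,0,0]}]';python3 r.py
```

```text
time_s: 14.45
ee_pos: [482.4, -15.2, 30.3]
ee_rot: [107.9, 90.0, 48.6]
force: [-0.6, -0.0, -0.0]
gripper_width: 0.2
t14.45 tcp [482.39 -15.24  30.28] tilt x [ 0.e+00  1.e-04 -1.e+00] hdg 30.71 st x -67.68 y -0.07 F ax -0.28 lat -0.51 z -0.01 T [ 0.17 -0.02  0.04] w 0.2 q [ -3.2  22.9 116.5   0.   40.5 -33.9]
```

```bash
python3 -m creep '[{"translation":[0.05,-0.085,0],"delta_rot":[0,0,0]},{"translation":[0.05,-0.085,0],"delta_rot":[0,0,0]}]';python3 r.py
```

```text
time_s: 14.62
ee_pos: [483.0, -16.6, 30.3]
ee_rot: [-160.3, 89.9, 140.4]
force: [-1.3, 3.2, 1.1]
gripper_width: 0.7
t14.62 tcp [482.98 -16.6   30.28] tilt x [-8.e-04  7.e-04 -1.e+00] hdg 30.69 st x -66.21 y -0.25 F ax -3.41 lat 0.49 z 1.14 T [ 0.53  0.1  -0.01] w 0.7 q [-3.400e+00  2.300e+01  1.164e+02  1.000e-01  4.060e+01 -3.410e+01]
```

```bash
python3 -m creep '[{"translation":[0.05,-0.085,0],"delta_rot":[0,0,0]},{"translation":[0.05,-0.085,0],"delta_rot":[0,0,0]}]';python3 r.py
```

```text
time_s: 14.78
ee_pos: [484.0, -18.4, 30.3]
ee_rot: [-154.0, 90.0, 146.8]
force: [-1.3, 2.4, 0.5]
gripper_width: 0.5
t14.78 tcp [484.03 -18.36  30.27] tilt x [-6.e-04  4.e-04 -1.e+00] hdg 30.71 st x -64.16 y -0.25 F ax -2.73 lat 0.14 z 0.53 T [0.55 0.14 0.02] w 0.5 q [ -3.5  23.1 116.3   0.   40.7 -34.3]
```

```bash
python3 -m creep '[{"translation":[0.05,-0.085,0],"delta_rot":[0,0,0]},{"translation":[0.05,-0.085,0],"delta_rot":[0,0,0]}]';python3 r.py
```

```text
time_s: 14.95
ee_pos: [485.1, -20.2, 30.3]
ee_rot: [-153.7, 90.0, 147.0]
force: [-2.8, 3.4, 1.0]
gripper_width: 0.6
t14.95 tcp [485.13 -20.15  30.27] tilt x [-5.e-04  3.e-04 -1.e+00] hdg 30.71 st x -62.06 y -0.22 F ax -4.35 lat -0.73 z 1.03 T [0.58 0.23 0.01] w 0.6 q [ -3.7  23.2 116.1   0.   40.7 -34.5]
```

```bash
python3 - <<'E'
from h import *
rep()
for n in("top","side"):
    p,d=optics.grab_frame(n)
    cv2.imwrite(f"pics/{n}6.png",cv2.resize(p[160:320,240:440,::-1],None,fx=4,fy=3.7,interpolation=cv2.INTER_CUBIC))
E
```

```text
t14.95 tcp [485.13 -20.15  30.27] tilt x [-5.e-04  3.e-04 -1.e+00] hdg 30.71 st x -62.06 y -0.22 F ax -4.35 lat -0.73 z 1.03 T [0.58 0.23 0.01] w 0.6 q [ -3.7  23.2 116.1   0.   40.7 -34.5]
```

View pics/side6.png

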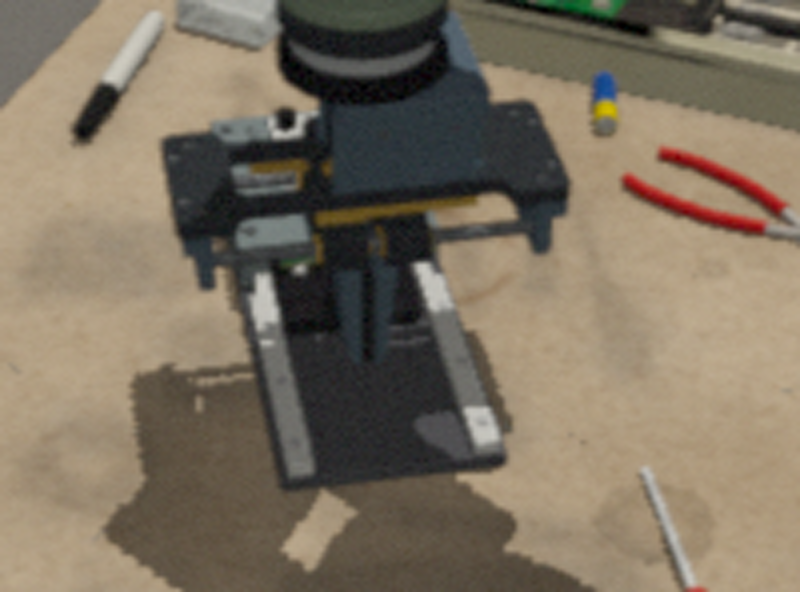

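```bash
python3 -m creep '[{"translation":[0.05,-0.085,0],"delta_rot":[0,0,0]},{"translation":[0.05,-0.085,0],"delta_rot":[0,0,0]}]';python3 r.py
```

```text
time_s: 15.22
ee_pos: [486.3, -21.9, 30.3]
ee_rot: [-158.9, 90.0, 141.8]
force: [-1.5, 2.2, 0.3]
gripper_width: 0.7
t15.22 tcp [486.26 -21.94  30.28] tilt x [-1.e-04  1.e-04 -1.e+00] hdg 30.71 st x -59.94 y -0.16 F ax -2.69 lat -0.16 z 0.27 T [0.39 0.09 0.01] w 0.7 q [ -3.9  23.2 116.    0.   40.8 -34.7]
```

```bash
python3 -m creep '[{"translation":[0.05,-0.085,0],"delta_rot":[0,0,0]},{"translation":[0.05,-0.085,0],"delta_rot":[0,0,0]}]';python3 r.py
```

```text
time_s: 15.38
ee_pos: [487.6, -23.9, 30.3]
ee_rot: [33.7, 90.0, -25.6]
force: [-1.2, 2.1, 1.1]
gripper_width: 0.0
t15.38 tcp [487.57 -23.89  30.27] tilt x [ 4.e-04 -2.e-04 -1.e+00] hdg 30.71 st x -57.60 y -0.03 F ax -2.40 lat 0.07 z 1.13 T [ 0.43  0.14 -0.  ] w 0.0 q [ -4.1  23.3 115.8  -0.   40.8 -34.9]
```

```bash
python3 -m creep '[{"translation":[0.05,-0.085,0],"delta_rot":[0,0,0]},{"translation":[0.05,-0.085,0],"delta_rot":[0,0,0]}]';python3 r.py
```

```text
time_s: 15.55
ee_pos: [488.5, -25.5, 30.3]
ee_rot: [46.1, 90.0, -13.1]
force: [-1.7, 2.7, 0.6]
gripper_width: 0.6
t15.55 tcp [488.53 -25.53  30.25] tilt x [ 3.e-04 -1.e-04 -1.e+00] hdg 30.71 st x -55.69 y -0.05 F ax -3.16 lat -0.09 z 0.59 T [ 0.36  0.13 -0.05] w 0.6 q [ -4.3  23.4 115.7  -0.   40.9 -35. ]
```

```bash
python3 -m creep '[{"translation":[0.05,-0.085,0],"delta_rot":[0,0,0]},{"translation":[0,0,0],"delta_rot":[0,0,0]}]';python3 r.py
```

```text
time_s: 15.72
ee_pos: [488.8, -26.1, 30.3]
ee_rot: [-179.4, 90.0, 121.3]
force: [-1.5, 4.3, 1.3]
gripper_width: 0.3
t15.72 tcp [488.78 -26.13  30.26] tilt x [-3.e-04  4.e-04 -1.e+00] hdg 30.69 st x -55.06 y -0.13 F ax -4.42 lat 0.92 z 1.31 T [ 0.59  0.13 -0.01] w 0.3 q [ -4.4  23.4 115.6   0.   41.  -35.1]
```

```bash
python3 -m creep '[{"translation":[0.05,-0.085,0],"delta_rot":[0,0,0]},{"translation":[0,0,0],"delta_rot":[0,0,0]}]';python3 r.py
```

```text
time_s: 15.88
ee_pos: [489.0, -26.7, 30.3]
ee_rot: [-162.0, 89.9, 138.7]
force: [-1.1, 4.9, 3.1]
gripper_width: 0.4
t15.88 tcp [488.95 -26.69  30.26] tilt x [-9.e-04  8.e-04 -1.e+00] hdg 30.69 st x -54.48 y -0.27 F ax -4.81 lat 1.56 z 3.07 T [0.75 0.24 0.01] w 0.4 q [-4.500e+00  2.340e+01  1.156e+02  1.000e-01  4.100e+01 -3.520e+01]
```

```bash
python3 -m creep '[{"translation":[0.05,-0.085,0],"delta_rot":[0,0,0]},{"translation":[0,0,0],"delta_rot":[0,0,0]}]';python3 r.py
```

```text
time_s: 16.05
ee_pos: [489.3, -27.4, 30.3]
ee_rot: [-160.8, 89.9, 139.9]
force: [-2.8, 5.6, 2.5]
gripper_width: 0.7
t16.05 tcp [489.28 -27.39  30.29] tilt x [-0.0012  0.001  -1.    ] hdg 30.69 st x -53.71 y -0.35 F ax -6.21 lat 0.46 z 2.50 T [0.96 0.34 0.08] w 0.7 q [-4.600e+00  2.350e+01  1.155e+02  1.000e-01  4.110e+01 -3.530e+01]
```

```bash
python3 -m creep '[{"translation":[0.05,-0.085,0],"delta_rot":[0,0,0]},{"translation":[0,0,0],"delta_rot":[0,0,0]}]';python3 r.py
```

```text
time_s: 16.22
ee_pos: [489.6, -28.1, 30.3]
ee_rot: [-159.7, 89.9, 141.0]
force: [-2.6, 5.7, 3.1]
gripper_width: -0.1
t16.22 tcp [489.64 -28.1   30.28] tilt x [-0.0014  0.0012 -1.    ] hdg 30.68 st x -52.92 y -0.40 F ax -6.26 lat 0.67 z 3.15 T [ 0.93  0.36 -0.02] w -0.1 q [-4.700e+00  2.350e+01  1.155e+02  1.000e-01  4.110e+01 -3.540e+01]
```

```bash
python3 -m creep '[{"translation":[0.05,-0.085,0],"delta_rot":[0,0,0]},{"translation":[0,0,0],"delta_rot":[0,0,0]}]';python3 r.py
```

```text
time_s: 16.38
ee_pos: [490.0, -28.9, 30.3]
ee_rot: [-158.4, 89.9, 142.2]
force: [-3.6, 6.6, 3.6]
gripper_width: 0.6
t16.38 tcp [490.03 -28.86  30.28] tilt x [-0.0017  0.0013 -1.    ] hdg 30.68 st x -52.07 y -0.45 F ax -7.56 lat 0.27 z 3.64 T [1.06 0.31 0.01] w 0.6 q [-4.800e+00  2.350e+01  1.154e+02  1.000e-01  4.120e+01 -3.550e+01]
```

```bash
python3 -m creep '[{"translation":[0.04,-0.07,0],"delta_rot":[0,0,0]},{"translation":[0,0,0],"delta_rot":[0,0,0]}]';python3 r.py
```

```text
time_s: 16.55
ee_pos: [490.5, -29.7, 30.3]
ee_rot: [-157.8, 89.9, 142.9]
force: [-4.2, 5.8, 3.0]
gripper_width: 0.9
t16.55 tcp [490.5  -29.67  30.27] tilt x [-0.0015  0.0011 -1.    ] hdg 30.69 st x -51.13 y -0.46 F ax -7.11 lat -0.62 z 3.03 T [0.96 0.4  0.04] w 0.9 q [-4.800e+00  2.360e+01  1.153e+02  1.000e-01  4.120e+01 -3.560e+01]
```

```bash
python3 -m creep '[{"translation":[0.04,-0.07,0],"delta_rot":[0,0,0]},{"translation":[0,0,0],"delta_rot":[0,0,0]}]';python3 r.py
```

```text
time_s: 16.72
ee_pos: [490.9, -30.3, 30.3]
ee_rot: [-158.5, 89.9, 142.2]
force: [-3.2, 6.0, 3.2]
gripper_width: 0.3
t16.72 tcp [490.92 -30.34  30.28] tilt x [-0.0015  0.0012 -1.    ] hdg 30.69 st x -50.34 y -0.44 F ax -6.81 lat 0.27 z 3.23 T [0.99 0.35 0.06] w 0.3 q [-4.900e+00  2.360e+01  1.153e+02  1.000e-01  4.120e+01 -3.570e+01]
```

```bash
python3 -m creep '[{"translation":[0.03,-0.05,0],"delta_rot":[0,0,0]},{"translation":[0,0,0],"delta_rot":[0,0,0]}]';python3 r.py
```

```text
time_s: 16.88
ee_pos: [491.1, -30.7, 30.3]
ee_rot: [-159.5, 89.9, 141.2]
force: [-3.5, 7.0, 3.8]
gripper_width: 0.7
t16.88 tcp [491.13 -30.73  30.29] tilt x [-0.0017  0.0013 -1.    ] hdg 30.68 st x -49.90 y -0.46 F ax -7.76 lat 0.56 z 3.82 T [1.09 0.41 0.05] w 0.7 q [-5.000e+00  2.360e+01  1.152e+02  1.000e-01  4.130e+01 -3.570e+01]
```

```bash
python3 -m creep '[{"translation":[0.03,-0.05,0],"delta_rot":[0,0,0]},{"translation":[0,0,0],"delta_rot":[0,0,0]}]';python3 r.py
```

```text
time_s: 17.05
ee_pos: [491.4, -31.2, 30.3]
ee_rot: [-159.0, 89.9, 141.7]
force: [-3.9, 7.2, 3.2]
gripper_width: 0.4
t17.05 tcp [491.36 -31.16  30.29] tilt x [-0.0018  0.0014 -1.    ] hdg 30.68 st x -49.41 y -0.49 F ax -8.17 lat 0.32 z 3.23 T [1.1  0.37 0.07] w 0.4 q [-5.000e+00  2.360e+01  1.152e+02  1.000e-01  4.130e+01 -3.580e+01]
```

```bash
python3 -m creep '[{"translation":[0.03,-0.05,0],"delta_rot":[0,0,0]},{"translation":[0,0,0],"delta_rot":[0,0,0]}]';python3 r.py
```

```text
time_s: 17.22
ee_pos: [491.5, -31.5, 30.3]
ee_rot: [-160.2, 89.8, 140.5]
force: [-3.8, 8.0, 4.3]
gripper_width: 0.3
t17.22 tcp [491.53 -31.53  30.31] tilt x [-0.002   0.0017 -1.    ] hdg 30.67 st x -49.00 y -0.52 F ax -8.78 lat 0.81 z 4.34 T [1.24 0.44 0.12] w 0.3 q [-5.100e+00  2.370e+01  1.152e+02  1.000e-01  4.130e+01 -3.580e+01]
```

```bash
python3 -m creep '[{"translation":[0.03,-0.05,0],"delta_rot":[0,0,0]},{"translation":[0,0,0],"delta_rot":[0,0,0]}]';python3 r.py
```

```text
time_s: 17.38
ee_pos: [491.6, -31.7, 30.3]
ee_rot: [-162.7, 89.8, 138.0]
force: [-4.1, 9.5, 4.2]
gripper_width: 0.5
t17.38 tcp [491.6  -31.67  30.31] tilt x [-0.0026  0.0023 -1.    ] hdg 30.65 st x -48.85 y -0.54 F ax -10.31 lat 1.34 z 4.23 T [1.48 0.44 0.07] w 0.5 q [ -5.1  23.7 115.1   0.2  41.4 -35.9]
```

```bash
python3 -m creep '[{"translation":[0.03,-0.05,0],"delta_rot":[0,0,0]},{"translation":[0,0,0],"delta_rot":[0,0,0]}]';python3 r.py
```

```text
time_s: 17.55
ee_pos: [491.6, -31.8, 30.3]
ee_rot: [-163.9, 89.8, 136.7]
force: [-5.2, 10.4, 5.7]
gripper_width: 0.4
t17.55 tcp [491.62 -31.79  30.32] tilt x [-0.0031  0.003  -1.    ] hdg 30.64 st x -48.74 y -0.59 F ax -11.60 lat 0.80 z 5.65 T [1.67 0.61 0.08] w 0.4 q [ -5.1  23.7 115.1   0.2  41.4 -35.9]
```

```bash
python3 -m creep '[{"translation":[0.015,-0.025,0],"delta_rot":[0,0,0]},{"translation":[0,0,0],"delta_rot":[0,0,0]}]';python3 r.py
```

```text
time_s: 17.72
ee_pos: [491.6, -31.8, 30.3]
ee_rot: [-164.5, 89.7, 136.1]
force: [-5.4, 11.4, 5.6]
gripper_width: 0.6
t17.72 tcp [491.63 -31.84  30.32] tilt x [-0.0034  0.0033 -1.    ] hdg 30.63 st x -48.69 y -0.59 F ax -12.53 lat 1.17 z 5.59 T [1.91 0.61 0.04] w 0.6 q [ -5.2  23.7 115.1   0.3  41.4 -36. ]
```

```bash
python3 -m creep '[{"translation":[-0.05,0.085,0],"delta_rot":[0,0,0]},{"translation":[-0.05,0.085,0],"delta_rot":[0,0,0]},{"translation":[0,0,0],"delta_rot":[0,0,0]}]';python3 r.py
python3 -m creep '[{"translation":[-0.05,0.085,0],"delta_rot":[0,0,0]},{"translation":[-0.05,0.085,0],"delta_rot":[0,0,0]},{"translation":[0,0,0],"delta_rot":[0,0,0]}]';python3 r.py
python3 -m creep '[{"translation":[-0.05,0.085,0],"delta_rot":[0,0,0]},{"translation":[-0.05,0.085,0],"delta_rot":[0,0,0]},{"translation":[0,0,0],"delta_rot":[0,0,0]}]';python3 r.py
```

```text
time_s: 17.97
ee_pos: [491.7, -31.4, 30.3]
ee_rot: [-160.6, 89.9, 140.1]
force: [-2.8, 6.4, 2.1]
gripper_width: 0.6
t17.97 tcp [491.71 -31.39  30.28] tilt x [-1.e-03  8.e-04 -1.e+00] hdg 30.71 st x -49.03 y -0.30 F ax -6.91 lat 0.88 z 2.13 T [0.92 0.28 0.03] w 0.6 q [-5.000e+00  2.360e+01  1.152e+02  1.000e-01  4.120e+01 -3.580e+01]
time_s: 18.22
ee_pos: [491.3, -30.3, 30.3]
ee_rot: [57.4, 90.0, -1.8]
force: [-2.5, 3.2, 1.4]
gripper_width: 0.6
t18.22 tcp [491.34 -30.29  30.27] tilt x [ 2.e-04 -0.e+00 -1.e+00] hdg 30.72 st x -50.17 y -0.06 F ax -4.01 lat -0.52 z 1.39 T [ 0.55  0.15 -0.02] w 0.6 q [ -4.9  23.6 115.3   0.   41.1 -35.6]
time_s: 18.47
ee_pos: [491.0, -29.0, 30.4]
ee_rot: [34.4, 89.9, -24.9]
force: [0.4, -0.0, -0.8]
gripper_width: 0.2
t18.47 tcp [490.96 -29.02  30.4 ] tilt x [ 1.5e-03 -7.0e-04 -1.0e+00] hdg 30.73 st x -51.46 y 0.26 F ax 0.24 lat 0.31 z -0.77 T [ 0.04 -0.14 -0.02] w 0.2 q [-4.700e+00  2.350e+01  1.154e+02 -1.000e-01  4.100e+01 -3.540e+01]
```

```bash
python3 -m creep '[{"translation":[-0.3,0.5,0],"delta_rot":[0,0,0]},{"translation":[-0.6,1.0,0],"delta_rot":[0,0,0]},{"translation":[-0.6,1.0,0],"delta_rot":[0,0,0]},{"translation":[-0.3,0.5,1],"delta_rot":[0,0,0]},{"translation":[-1,2,3],"delta_rot":[0,0,0]}]'
python3 -m creep '[{"translation":[-1,2.5,2.5],"delta_rot":[0,0,0]},{"translation":[-1,3,2.5],"delta_rot":[0,0,0]},{"translation":[-1,3,2.5],"delta_rot":[0,0,0]},{"translation":[0,3,2.5],"delta_rot":[0,0,0]},{"translation":[0,3,0],"delta_rot":[0,0,0]}]'
python3 -m creep '[{"translation":[0,3,0],"delta_rot":[0,0,0]},{"translation":[0,3,0],"delta_rot":[0,0,0]},{"translation":[0,3,0],"delta_rot":[0,0,0]},{"translation":[0,1,0],"delta_rot":[0,0,0]},{"translation":[0,0,0],"delta_rot":[0,0,0]}]'
python3 - <<'E'
from h import *
rep()
for n in("top","side"):
    p,d=optics.grab_frame(n);np.savez(f"pics/{n}7.npz",p=p,d=d)
    cv2.imwrite(f"pics/{n}7.png",cv2.resize(p[160:320,240:440,::-1],None,fx=4,fy=3.7,interpolation=cv2.INTER_CUBIC))
E
```

```text
time_s: 18.88
ee_pos: [460.1, 21.2, 68.4]
ee_rot: [-113.8, 89.6, -173.1]
force: [1.5, -0.0, 0.5]
gripper_width: 0.5
time_s: 19.3
ee_pos: [433.7, 169.1, 175.9]
ee_rot: [78.4, 89.4, 19.1]
force: [0.8, 0.1, 0.9]
gripper_width: 0.4
time_s: 19.72
ee_pos: [431.7, 268.6, 170.7]
ee_rot: [97.1, 89.9, 38.0]
force: [-0.0, 0.3, 0.5]
gripper_width: 0.4
t19.72 tcp [431.7  268.56 170.74] tilt x [ 8.e-04  6.e-04 -1.e+00] hdg 30.93 st x -337.59 y 101.22 F ax -0.26 lat 0.13 z 0.53 T [-0.   -0.13 -0.04] w 0.4 q [ 30.6  14.9 103.3   0.   61.7  -0.4]
```

View pics/top7.png

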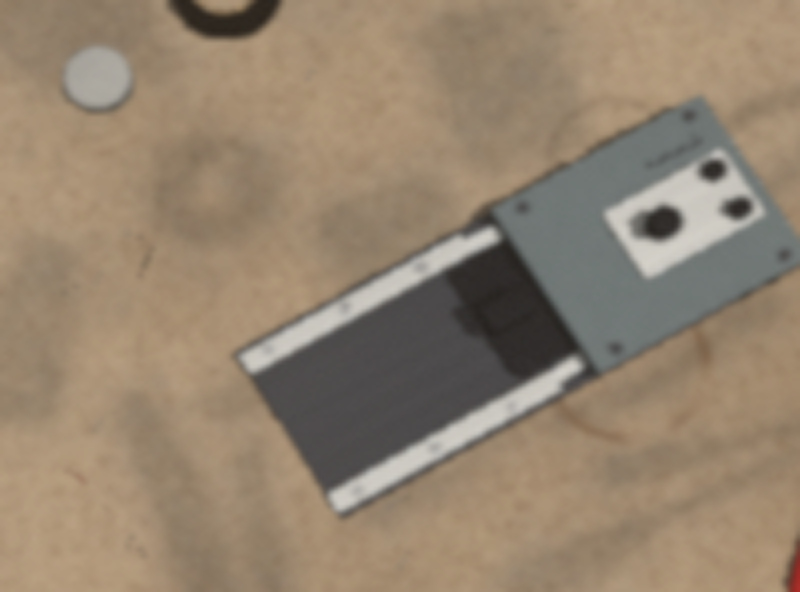

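View pics/side7.png

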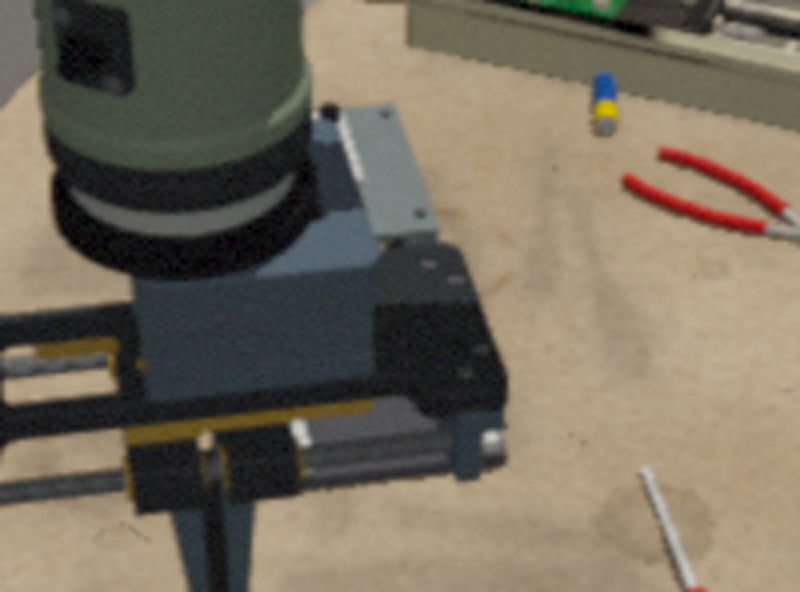

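```bash
python3 - <<'E'
from h import *
a=np.array([.5105,-.8599]);n=np.array([.8599,.5105])
for (u,v,z) in((448,280,18),(520,375,18),(456,312,51),(474,338,51)):
    c=ray("top",240+u/4,160+v/3.7,z)[:2]-[517,-73.4];print((c@a).round(1),(c@n).round(1))
E
```

```text
-36.1 29.7
-31.9 -33.8
-44.2 10.3
-43.8 -6.1
```

```bash
python3 - <<'E'
from h import *
a=np.array([.5105,-.8599]);n=np.array([.8599,.5105])
C=cloud("top",np.load("pics/top7.npz")['d'])[225:265,345:385].reshape(-1,3)
c=C[:,:2]-[517,-73.4];x=c@a;y=c@n
g=(C[:,2]>44)&(C[:,2]<58)&(x<-2);print(g.sum(),"grip top x",np.percentile(x[g],[3,50,97]).round(1),"y",np.percentile(y[g],[3,50,97]).round(1),"z",C[g,2].mean())
pl=(abs(C[:,2]-18)<2.5)&(abs(y)<30)&(abs(y)>12);print("plate x",np.percentile(x[pl],[3,50,97]).round(1))
p0=np.load("pics/top0.npz")['p'];p1=np.load("pics/top7.npz")['p']
for nm,(v0,v1,u0,u1) in dict(tape=(138,172,280,314),tin=(170,192,254,276),cut=(290,362,425,470)).items():
    print(nm,np.abs(p0[v0:v1,u0:u1].astype(int)-p1[v0:v1,u0:u1]).mean())
rep()
E
```

```text
111 grip top x [-33.4 -21.2  -8.7] y [-8.6 -0.9  6.5] z 50.03001439167277
plate x [-32.9 -15.9   1.4]
tape 2.7615340253748557
tin 3.9015151515151514
cut 9.1
t19.82 tcp [431.57 265.83 170.37] tilt x [-4.0e-04 -1.2e-03 -1.0e+00] hdg 30.79 st x -335.32 y 99.72 F ax 0.69 lat -1.22 z 0.14 T [ 0.04 -0.07  0.03] w 0.5 q [ 3.040e+01  1.490e+01  1.035e+02 -1.000e-01  6.170e+01 -4.000e-01]
```

```bash
python3 - <<'E'
from workcell import env
print(env.job_done())
E
```

```text
the job is handed in; nothing more can be done
None
```

The carrier is in the test station and, as far as I can measure, latched home. I handed the job in at about 20 s, with the arm clear of everything.

**What I did:** I picked the carrier up by its grip and laid it flat between the rails. I let go, then pushed it in from behind with shut fingers.

**By feel:**
- The push was about 1 N along the tunnel and 3 to 4 N over the plunger, rising to about 7.5 N against the contacts. It then stiffened at the buffers.
- I stopped at about 12.5 N along the axis, inside the 11 to 15 N "surely home" range.
- As I backed off, the force went to zero within about 3 mm. The carrier did not follow the fingers out.

**Last checks:**
- **Depth:** the top camera's depth put the tail about 33 mm outside the mouth, so the nose is about 87 mm in. That is within the 58 to 88 mm range and agrees to about 1 mm with where the fingers felt it stop.
- **Bystanders:** the tape and tin areas look the same before and after. The cutters area showed a larger picture difference. I put this down to the arm's shadow having moved, because nothing came near the cutters, but I did not measure their position.
- **A measurement that disagreed:** my first hand-picked pixels for the grip's rear edge gave about -44 mm instead of -33 mm. I took those pixels for the grip's shadow on the channel floor, and the depth data gave -33 mm.

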